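# Hang the leaf trays nested on the hook

### The job

Hang the three white leaf trays from the rack on the stand's hook by their eyes, one after the other: large, then medium, then small, rims facing outward to the hook's open end. Slide them gently back until they sit nested flush in one another, the large one flush against the black stop plate; feel for the stop and do not shove it along the hook or press hard on the stand. Leave everything else on the bench where it is.

Things in the scene. Friction and masses are not known exactly. Their poses are not given: they have to be found in the camera images.
- large_centre (a point): Large tray, white plastic, 104 mm wide, 152 mm tall, 0.1-0.2 kg; own z up, y across. Upright panel 5 mm thick; 3-sided rim (3 mm thick, open at top) stands out 10 mm to own -x, its front. On top, in the panel's plane, a tongue 48 mm wide with an eye and above it a 40 mm high plain grip tab. Point: panel mid-plane, half-way up. Starts in any one of the rack's slots.
- large_eye (a point): Middle of the top edge of the large tray's rectangular eye (20 mm wide, 24 mm high), in the panel's mid-plane, 112 mm above the tray's underside and 40 mm below its top (the grip tab lies between). This edge rests on the hook when the tray hangs. Axes as the tray's.
- medium_centre (a point): Medium tray, white plastic, 86 mm wide, 142 mm tall, 0.1-0.2 kg; own z up, y across. Upright panel 5 mm thick; 3-sided rim (3 mm thick, open at top) stands out 10 mm to own -x, its front. On top, in the panel's plane, a tongue 48 mm wide with an eye and above it a 40 mm high plain grip tab. Point: panel mid-plane, half-way up. Starts in any one of the rack's slots.
- medium_eye (a point): Middle of the top edge of the medium tray's rectangular eye (20 mm wide, 24 mm high), in the panel's mid-plane, 102 mm above the tray's underside and 40 mm below its top (the grip tab lies between). This edge rests on the hook when the tray hangs. Axes as the tray's.
- small_centre (a point): Small tray, white plastic, 68 mm wide, 132 mm tall, 0.1-0.2 kg; own z up, y across. Upright panel 5 mm thick; 3-sided rim (3 mm thick, open at top) stands out 10 mm to own -x, its front. On top, in the panel's plane, a tongue 48 mm wide with an eye and above it a 40 mm high plain grip tab. Point: panel mid-plane, half-way up. Starts in any one of the rack's slots.
- small_eye (a point): Middle of the top edge of the small tray's rectangular eye (20 mm wide, 24 mm high), in the panel's mid-plane, 92 mm above the tray's underside and 40 mm below its top (the grip tab lies between). This edge rests on the hook when the tray hangs. Axes as the tray's.
- hook (a point): Hook: level flat steel bar, 16 mm wide, 6 mm thick, running from the stand's column to this frame's own -x. Point: on the bar's top face, centre line, at the column's front face; z up, 165 mm over the bench. 160 mm from here the bar ends in an upturned lip 5 mm thick, 16 mm wide, its top 8 mm above the bar's top face. Column top 2 mm above the bar's.
- stand: Fixed dark steel stand of the hook; origin on the bench below the hook point, axes as the hook's. A black stop plate (52 mm wide, from 60 mm below to 2 mm above the bar's top) sits across the bar, front face 20 to 50 mm from the column: differs each time, not measured, find it by feel. Clamped by friction only, it slips to the column above about 14 N.
- rack: Fixed aluminium rack, 215 mm along its own x, 130 mm across, origin at its centre on the bench. Floor 8 mm above the bench; three slots 65 mm apart along its x, each 20 mm wide between ribs that end 31 mm above the bench. The trays stand on the floor, all fronts to the rack's own -x.
- probe: Bystander, not to be disturbed: black hand-held leaf probe standing upright, 50 mm square foot, 152 mm tall; origin on its underside.
- plant: Bystander, not to be disturbed: seedling in a black plastic pot, 86 mm across, leaves up to 150 mm high; origin on its underside.
- jar: Bystander, not to be disturbed: glass jar, 52 mm across, 70 mm tall; origin on its underside.
- marker: Bystander, not to be disturbed: black marker pen lying on the bench, 15 mm thick, 120 mm long.
- tape: Bystander, not to be disturbed: grey tape roll lying flat, 90 mm across, 24 mm high; origin on its underside.
- screwdriver: Bystander, not to be disturbed: screwdriver with a black handle lying on the bench.
- carton: Bystander, not to be disturbed: small cardboard carton, 90 x 70 x 55 mm; origin on its underside.
Not all that is in view belongs to the job. Leave any yellow look-alike of the part that bears medium_centre alone.

How it is judged:
By the outcome, as a careful person would: the job done as asked, in the order asked, and still so for the second after the job is handed in, with the robot touching nothing.
It also fails if it takes over 72 s, if anything falls off the work surface, if the arm or the gripper's body presses on something with over 40 N, if the wrist force passes 120 N, or if a joint passes its speed limit or range.

### The arm

A 6-joint arm with a two-finger parallel gripper is mounted at the origin on the work surface. World frame = base frame: x ahead of the robot, y to its left, z up, the work surface at z = 0. Lengths are in m, angles in rad, forces in N, time in s.
With the tool pointing down it reaches from about 0.35 to 0.925 m from the base axis. Payload 6.4 kg.
Tool frame: the origin (TCP) lies midway between the tips of the shut fingers; the grasp point (between the pads) lies 19 mm behind it; z points along the fingers, y is the line along which they close (so a half turn about z gives the same grasp; the last joint's range is limited). The gripper opens to 94 mm and grips with 3 to 60 N. Pads are 16 mm wide; open, the fingers measure 119 mm over their backs; the gripper's body (75 mm by 177 mm) begins 78 mm behind the grasp point.
Start: joints at [0.982, 0.245, 1.558, -0, 1.339, -0.174], TCP at [0.262, 0.595, 0.205] pointing down, gripper open.
Joint ranges: [-3.13, 3.13], [-1.02, 2.26], [0.13, 2.54], [-0.95, 4.09], [0.21, 2.88], [-2.74, 2.74]. Speed limits (rad/s): [2.57, 2.57, 3.14, 3.14, 3.14, 3.14].

### API

Orientations are given as a rotation vector (axis times angle).
In Python, from bench import manip gives the robot as it stands. The module is installed in compiled form; this text tells all that it offers.
- The arm moves only by the tool servo_tool, never from a script. Its argument "motion" is text: rows parted by semicolons, each of 4 numbers parted by spaces: the shift along the tool's x, y, z in cm, then the turn about the tool's z in degrees. A call has 1 to 8 rows; each row shifts and turns the commanded pose from where the row before left it, along the tool's axes as they then stand; what a row does not reach is not made up. A row lasts 1/10 s, in which the tool goes at most 50 mm and 8.59 degrees, less where a joint would pass 70% of its speed; a pose out of reach is approached as far as the arm can. A call with a gripper value outside its range is refused whole. "jaw" is the opening, from 0 (shut) to 1 (fully open), set as the call begins (left out, the last holds). The fingers move at their own pace and stop on an object; the grip force is fixed at half the most. Time passes only in rows, so rows that do not move let the fingers close. It gives the time, the measured TCP pose, the force, the opening and the grip force at its end, in the units of the state.
- manip.read_state(): the state, without advancing time (a new reading comes with each control period).
- manip.read_camera(name): name is "scene" or "top"; returns (picture, depth): 384x512x3 uint8, red, green, blue; 384x512 float32, m along the optical axis (not along the pixel's ray), 0 where there is no reading.
- manip.camera_model(name): a dict with "fx", "fy", "cx", "cy" (pixels), "dist" ([k1, k2, p1, p2, k3] as OpenCV has them; the pictures are not rectified), "eye" and "attitude" of the camera in the world. Camera axes: x right, y down, z forward; pixel columns grow to the right and rows downward; lengths in m; the calibration is good to about 2 mm. A picture is of the moment at which its call begins. camera_model takes no time and is no camera call.
- manip.job_done(): hands the job in; it is judged then, once.
The state is a dict: "clock": time; "q": joint angles; "joint_velocities": joint speeds; "joint_efforts": joint torques, N m; "eef_pos": TCP position; "tool_rot": TCP orientation; "ft_force": force on the tool from outside, world axes, zero at the start; "torque": the same for the moment, N m; "grip_width": finger opening in m; "grip_force": force on a finger pad.
Only numpy, scipy, OpenCV 4.12 (cv2) and the standard library are available. Lean on these libraries where they do the work, as an engineer would, in place of code of your own. Each camera call takes 0.05 s, during which the arm holds its last target. There are 200 camera calls.

## Working session

There is one attempt and no reset: what is moved stays moved. The work goes in short steps, Python scripts to look and compute and a tool call to move; the robot and the scene stay as the last step left them, time stands still between calls to the robot, and variables do not carry over. Pictures are saved under pics/ and viewed, at most 10 in all, crops included, and the job is handed in when it is done.

Besides the shell and the picture viewer there is one more tool, called after "Request:" as a command line: name --argument value ..., lists and objects as JSON in quotes. servo_tool: Moves the arm, as the interface text tells. Its arguments: {"type":"object","properties":{"motion":{"type":"string"},"jaw":{"type":"number"}},"required":["motion"]}

```bash
mkdir -p pics; cat > h.py <<'E'
import numpy as np,cv2
from bench import manip
from scipy.spatial.transform import Rotation as R
def cam(n):
    im,d=manip.read_camera(n); np.savez('%s.npz'%n,im=im,d=d); return im,d
def pts(n,d):
    m=manip.camera_model(n); h,w=d.shape
    u,v=np.meshgrid(np.arange(w),np.arange(h))
    K=np.array([[m['fx'],0,m['cx']],[0,m['fy'],m['cy']],[0,0,1.]])
    p=cv2.undistortPoints(np.stack([u,v],-1).reshape(-1,1,2).astype(float),K,np.array(m['dist'])).reshape(h,w,2)
    P=np.concatenate([p*d[...,None],d[...,None]],-1)
    a=np.array(m['attitude']); A=R.from_rotvec(a).as_matrix() if a.size==3 else a
    return P@A.T+np.array(m['eye'])
E
python3 - <<'E'
from h import *
for n in('scene','top'):
    im,d=cam(n); cv2.imwrite(f'pics/{n}0.png',cv2.resize(im[...,::-1],(800,600)))
    print(n,manip.camera_model(n))
print(manip.read_state())
E
```

```text
scene {'fx': 417.5310691289725, 'fy': 417.5310691289725, 'cx': 252.83051098339624, 'cy': 198.51233079363925, 'dist': array([-0.03522953,  0.        ,  0.        ,  0.        ,  0.        ]), 'eye': array([ 1.40703315, -0.28593816,  1.23227787]), 'attitude': array([-2.03127873, -1.5265658 ,  0.51999631])}
top {'fx': 408.6059616995153, 'fy': 408.6059616995153, 'cx': 257.3594204596858, 'cy': 191.23426155454692, 'dist': array([-0.06023118,  0.        ,  0.        ,  0.        ,  0.        ]), 'eye': array([ 0.48950844, -0.03780577,  1.15975014]), 'attitude': array([-2.15031075,  2.18841327, -0.0783221 ])}
{'clock': 0.1, 'q': array([ 9.81885077e-01,  2.45723787e-01,  1.55888253e+00,  8.61799273e-06,
        1.33865884e+00, -1.74101768e-01]), 'joint_velocities': array([ 0.00241906, -0.00146897, -0.00242376, -0.0016355 ,  0.00100036,
       -0.00031846]), 'joint_efforts': array([ 3.40672059e-04, -4.16912627e+01, -3.15526521e+01,  6.86534657e-02,
        3.09270888e-02, -2.47627548e-05]), 'eef_pos': array([0.26165637, 0.59443346, 0.20447376]), 'tool_rot': array([-6.46792799e-01, -3.07364547e+00,  2.43289298e-03]), 'ft_force': array([-0.28689945, -0.52735006, -0.16453837]), 'torque': array([ 0.02233833,  0.04531118, -0.05325941]), 'grip_force': 0.0, 'grip_width': 0.09391640192211392}
```

View pics/scene0.png

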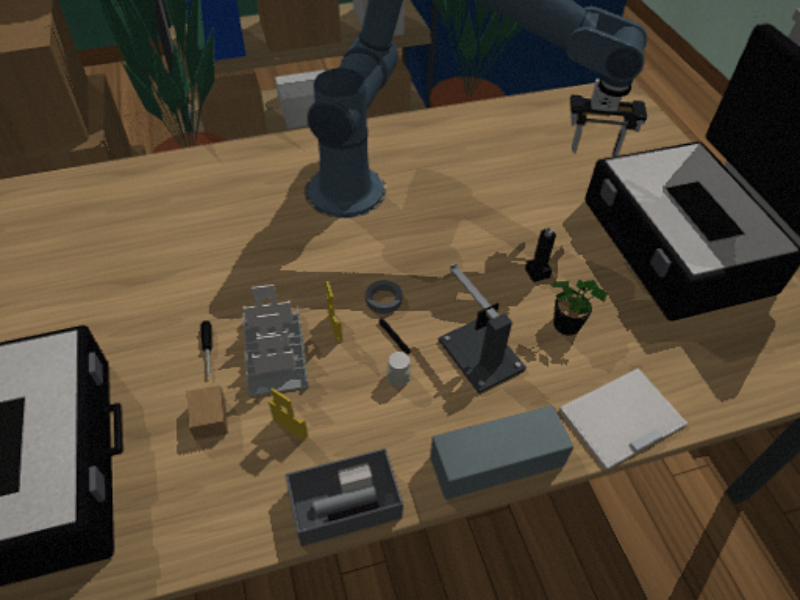

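View pics/top0.png

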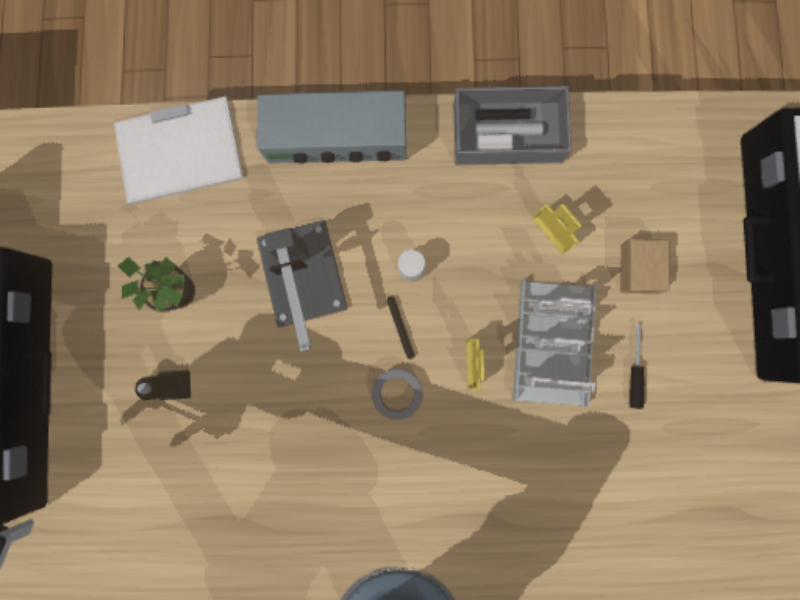

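Top view: the hook runs from its column at (283,255) to its lip at (304,347). The rack is at (556,343), with three white trays in its slots at rows ~305, 343 and 383. Two yellow look-alikes stand outside the rack at (475,362) and (560,228). Only the white ones in the rack fit the description, so I'll confirm them in enlarged crops and measure them.

```bash
python3 - <<'E'
from h import *
s=np.load('scene.npz');t=np.load('top.npz')
a=cv2.resize(s['im'][175:260,145:215][...,::-1],None,fx=7,fy=7,interpolation=cv2.INTER_CUBIC)
b=cv2.resize(t['im'][170:265,320:390][...,::-1],None,fx=6,fy=6,interpolation=cv2.INTER_CUBIC)
cv2.imwrite('pics/c1.png',a);cv2.imwrite('pics/c2.png',b)
P=pts('top',t['d']);np.save('Pt.npy',P);S=pts('scene',s['d']);np.save('Ps.npy',S)
# rack-region high points, hook-region high points
for nm,Q in(('top',P),('scene',S)):
    q=Q.reshape(-1,3)
    m=(q[:,0]>.3)&(q[:,0]<.75)&(q[:,1]>-.45)&(q[:,1]<-.2)&(q[:,2]>.1)
    print(nm,'rack hi');z=q[m];z=z[np.argsort(z[:,0])];print(np.round(z[::max(1,len(z)//45)],3).tolist())
    m=(q[:,0]>.3)&(q[:,0]<.75)&(q[:,1]>.05)&(q[:,1]<.25)&(q[:,2]>.14)&(q[:,2]<.2)
    z=q[m];z=z[np.argsort(z[:,0])];print('hook');print(np.round(z[::max(1,len(z)//25)],3).tolist())
E
```

```text
top rack hi
[[0.438, -0.331, 0.101], [0.441, -0.302, 0.16], [0.441, -0.283, 0.16], [0.442, -0.262, 0.121], [0.443, -0.302, 0.163], [0.444, -0.282, 0.162], [0.444, -0.272, 0.164], [0.445, -0.263, 0.129], [0.446, -0.266, 0.161], [0.502, -0.304, 0.124], [0.504, -0.305, 0.142], [0.505, -0.285, 0.139], [0.506, -0.275, 0.107], [0.507, -0.295, 0.14], [0.507, -0.278, 0.14], [0.508, -0.266, 0.111], [0.511, -0.267, 0.12], [0.566, -0.321, 0.147], [0.567, -0.308, 0.139], [0.568, -0.293, 0.127], [0.568, -0.302, 0.152], [0.569, -0.292, 0.121], [0.569, -0.286, 0.144], [0.57, -0.275, 0.105], [0.571, -0.294, 0.153], [0.571, -0.304, 0.146], [0.572, -0.276, 0.113], [0.574, -0.278, 0.15], [0.69, -0.31, 0.132], [0.692, -0.307, 0.135], [0.695, -0.308, 0.121], [0.697, -0.305, 0.101], [0.699, -0.31, 0.142], [0.7, -0.301, 0.147], [0.702, -0.301, 0.139], [0.704, -0.3, 0.142], [0.706, -0.298, 0.131], [0.709, -0.295, 0.144], [0.711, -0.294, 0.148], [0.713, -0.292, 0.113], [0.715, -0.297, 0.138], [0.717, -0.291, 0.142], [0.719, -0.292, 0.146], [0.721, -0.287, 0.137], [0.722, -0.286, 0.108], [0.725, -0.283, 0.12]
[... 1656 characters left out ...]
98, 0.13], [0.716, -0.294, 0.14], [0.722, -0.291, 0.124], [0.726, -0.285, 0.128], [0.729, -0.283, 0.126]]
hook
[[0.497, 0.128, 0.168], [0.512, 0.13, 0.167], [0.525, 0.125, 0.168], [0.538, 0.142, 0.166], [0.55, 0.145, 0.168], [0.566, 0.151, 0.163], [0.578, 0.15, 0.161], [0.591, 0.152, 0.165], [0.603, 0.147, 0.164], [0.615, 0.149, 0.167], [0.628, 0.162, 0.167], [0.632, 0.154, 0.165], [0.638, 0.157, 0.149], [0.641, 0.137, 0.159], [0.642, 0.141, 0.149], [0.65, 0.157, 0.169], [0.66, 0.178, 0.164], [0.667, 0.192, 0.167], [0.671, 0.183, 0.17], [0.675, 0.149, 0.156], [0.679, 0.153, 0.142], [0.682, 0.179, 0.169], [0.685, 0.15, 0.14], [0.687, 0.177, 0.165], [0.69, 0.169, 0.145], [0.692, 0.165, 0.144]]
```

View pics/c1.png

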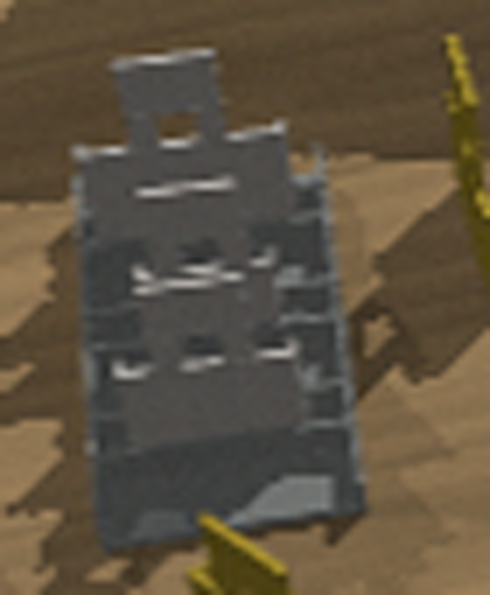

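View pics/c2.png

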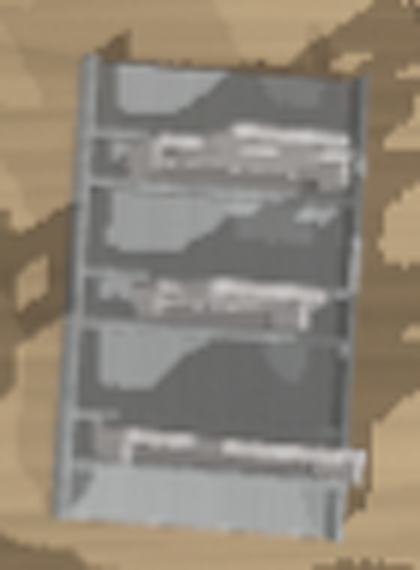

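Top edges at z ≈ 0.160, 0.140 and 0.150 identify the trays: large at x ≈ 0.443, small at 0.507, medium at 0.571. All three are white and in the rack; the yellow ones are left alone. Next I'll fit the poses, the rim side and the hook axis.

```bash
cat > fit.py <<'E'
from h import *
P=np.load('Pt.npy');S=np.load('Ps.npy')
def line(z):
    c=np.median(z,0)
    for _ in range(5):
        d=np.linalg.svd(z-c)[2][0]; d=d*np.sign(d[np.argmax(abs(d))]); r=(z-c)-np.outer((z-c)@d,d); k=np.linalg.norm(r,axis=1)
        z=z[k<max(.004,2*np.median(k))] ; c=z.mean(0)
    return c,np.degrees(np.arctan2(d[1],d[0])),z
for nm,Q in(('top',P),('scene',S)):
    q=Q.reshape(-1,3)
    for t,x,top in(('L',.443,.160),('S',.507,.140),('M',.571,.150)):
        m=(abs(q[:,0]-x)<.02)&(q[:,1]>-.36)&(q[:,1]<-.22)
        z=q[m&(q[:,2]>top-.036)&(q[:,2]<top+.01)]
        c,a,zz=line(z[:,:2]); 
        te=q[m&(q[:,2]>top-.008)&(q[:,2]<top+.008)]
        b=q[m&(q[:,2]>.05)&(q[:,2]<top-.066)]
        print(nm,t,len(z),'tab c',c.round(4),'ang',a.round(1),'y',np.percentile(zz[:,1],[2,98]).round(4),'topedge',np.median(te,0).round(4),'| body x pct',np.percentile(b[:,0],[5,25,50,75,95]).round(4),'y',np.percentile(b[:,1],[2,98]).round(4))
    m=(q[:,0]>.49)&(q[:,0]<.625)&(abs(q[:,1]-.14)<.04)&(q[:,2]>.155)&(q[:,2]<.18)
    z=q[m];c,a,zz=line(z[:,:2]);u=np.array([np.cos(np.radians(a)),np.sin(np.radians(a))])
    s=(z[:,:2]-c)@u; n=(z[:,:2]-c)@np.array([-u[1],u[0]])
    print(nm,'hook',c.round(4),a.round(2),'end',(c+u*np.percentile(s,.5)).round(4),'n',np.percentile(n,[2,50,98]).round(4),'z',np.median(z[:,2]).round(4))
E
python3 fit.py
```

```text
top L 50 tab c [ 0.4429 -0.2844] ang 84.1 y [-0.3092 -0.2624] topedge [ 0.4433 -0.2846  0.1606] | body x pct [0.4264 0.432  0.4389 0.4432 0.4467] y [-0.3359 -0.2355]
top S 53 tab c [ 0.5061 -0.2871] ang 82.8 y [-0.3091 -0.265 ] topedge [ 0.5069 -0.2879  0.1411] | body x pct [0.4923 0.4987 0.5032 0.5067 0.5118] y [-0.3199 -0.2553]
top M 72 tab c [ 0.5696 -0.2956] ang 82.8 y [-0.3202 -0.273 ] topedge [ 0.5708 -0.2964  0.1499] | body x pct [0.5551 0.5629 0.566  0.5698 0.5733] y [-0.3388 -0.2554]
top hook [0.5611 0.1434] 13.88 end [0.5001 0.1283] n [-0.0078 -0.0002  0.008 ] z 0.1657
scene L 112 tab c [ 0.4424 -0.2858] ang 84.0 y [-0.3087 -0.2629] topedge [ 0.442  -0.2842  0.1572] | body x pct [0.4365 0.4399 0.4427 0.4458 0.4493] y [-0.3321 -0.2346]
scene S 116 tab c [ 0.5083 -0.2882] ang 84.4 y [-0.3107 -0.2644] topedge [ 0.5074 -0.2876  0.137 ] | body x pct [0.4988 0.5084 0.5109 0.5126 0.5151] y [-0.315  -0.2531]
scene M 120 tab c [ 0.5723 -0.2967] ang 82.9 y [-0.3196 -0.2737] topedge [ 0.5721 -0.2933  0.1488] | body x pct [0.5667 0.5703 0.5732 0.5753 0.5776] y [-0.3343 -0.254 ]
scene hook [0.5614 0.1438] 13.0 end [0.501  0.1299] n [-0.0075  0.0003  0.0107] z 0.1657
```

The body points reach toward −x from the tabs, so the rims face −x, the same way as the hook's open end. The hook yaw is about +13.5° and the tray yaw about −6°. I'll grip the tabs across their 48 mm width.

```bash
cat >> h.py <<'E'
def go(x,y,z,ang,s=None):
    """ang = world angle of tool y; prints turn(deg) then shift cm along tool axes after that turn"""
    s=s or manip.read_state(); M=R.from_rotvec(s['tool_rot']).as_matrix()
    cur=np.degrees(np.arctan2(M[1,1],M[0,1])); t=cur-ang   # tool z down
    M2=M@R.from_euler('z',t,degrees=True).as_matrix()
    print('t',round(s['clock'],1),'pos',s['eef_pos'].round(4),'cur',cur.round(2),'turn',t.round(2),'shift cm',(M2.T@(np.array([x,y,z])-s['eef_pos'])*100).round(2),'F',s['ft_force'].round(2),'gw',round(s['grip_width'],4),'tilt',np.degrees(np.arccos(-M[2,2])).round(2))
E
python3 -c "
from h import *
go(.438,-.2845,.25,84)"
```

```text
t 0.1 pos [0.2617 0.5944 0.2045] cur 66.23 turn -17.77 shift cm [-26.72 -85.58  -4.45] F [-0.29 -0.53 -0.16] gw 0.0939 tilt 0.1
```

Request:
servo_tool --motion "0 0 -1.5 -6; 0 0 -1.5 -6; 0 0 -1.45 -5.77; -1 -4 0 0; -1.3 -4.3 0 0; -1.3 -4.3 0 0; -1.3 -4.3 0 0; -1.3 -4.3 0 0" --jaw 0.8

```text
clock: 0.9
eef_pos: [0.3012, 0.3758, 0.2494]
tool_rot: [-0.163, -3.137, 0.001]
ft_force: [1.5, -0.5, 1.1]
grip_width: 0.0755
grip_force: 0.0
```

Request:
servo_tool --motion "-1.3 -4.3 0 0; -1.3 -4.3 0 0; -1.3 -4.3 0 0; -1.3 -4.3 0 0; -1.3 -4.3 0 0; -1.3 -4.3 0 0; -1.3 -4.3 0 0; -1.3 -4.3 0 0"

```text
clock: 1.7
eef_pos: [0.3687, 0.0229, 0.2498]
tool_rot: [0.164, 3.137, -0.0]
ft_force: [0.2, -0.1, 0.3]
grip_width: 0.0757
grip_force: 0.0
```

Request:
servo_tool --motion "-1.3 -4.3 0 0; -1.3 -4.3 0 0; -1.3 -4.3 0 0; -1.3 -4.3 0 0; -1.3 -3 0 0; 0 -1 0 0; 0 0 0 0; 0 0 0 0"

```text
clock: 2.5
eef_pos: [0.4111, -0.192, 0.2496]
tool_rot: [-0.163, -3.137, -0.001]
ft_force: [-1.1, 0.2, -0.9]
grip_width: 0.075
grip_force: 0.0
```

```bash
python3 -c "
from h import *
go(.438,-.2845,.127,84);print(manip.read_state()['q'])"
```

```text
t 2.5 pos [ 0.4111 -0.192   0.2496] cur 84.03 turn 0.03 shift cm [-3.65 -8.93 12.25] F [-1.1   0.23 -0.9 ] gw 0.075 tilt 0.06
[-6.87845255e-01 -2.73508674e-01  1.98995979e+00  3.22235393e-04
  1.42610899e+00 -2.15457558e+00]
```

Request:
servo_tool --motion "-1.3 -3.2 0 0; -1.3 -3.2 0 0; -1.05 -2.53 0 0; 0 0 4 0; 0 0 4 0; 0 0 3 0; 0 0 1.25 0; 0 0 0 0"

```text
clock: 3.3
eef_pos: [0.4378, -0.2837, 0.1261]
tool_rot: [-0.162, -3.135, -0.004]
ft_force: [0.5, 0.5, 0.3]
grip_width: 0.0754
grip_force: 0.0
```

```bash
python3 - <<'E'
from h import *
go(.438,-.2845,.127,84)
im,d=cam('scene');im2,d2=cam('top')
a=cv2.resize(im[150:260,110:230][...,::-1],None,fx=3.3,fy=3.3,interpolation=cv2.INTER_CUBIC)
b=cv2.resize(im2[190:300,300:420][...,::-1],None,fx=3.3,fy=3.3,interpolation=cv2.INTER_CUBIC)
cv2.imwrite('pics/g1.png',np.hstack([a,b]))
E
```

```text
t 3.3 pos [ 0.4378 -0.2837  0.1261] cur 84.09 turn 0.09 shift cm [-0.02 -0.08 -0.09] F [0.46 0.54 0.31] gw 0.0754 tilt 0.19
```

View pics/g1.png

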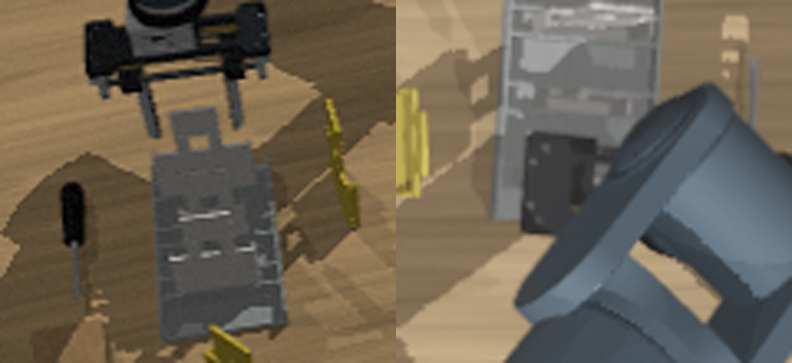

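The left crop shows the open fingers straddling the large tray's tab at (195,120). I'll grip and lift.

Request:
servo_tool --motion "0 0 0 0; 0 0 0 0; 0 0 0 0; 0 0 0 0; 0 0 0 0; 0 0 0 0" --jaw 0

```text
clock: 4.0
eef_pos: [0.4388, -0.2859, 0.128]
tool_rot: [0.164, 3.137, -0.001]
ft_force: [0.2, 1.8, 3.2]
grip_width: 0.0475
grip_force: 30.0
```

Request:
servo_tool --motion "0 0 -0.5 0; 0 0 -1 0; 0 0 -2 0; 0 0 -3 0; 0 0 -4 0; 0 0 -3 0; 0 0 -2 0; 0 0 0 0"

```text
clock: 4.8
eef_pos: [0.4396, -0.2869, 0.2865]
tool_rot: [0.164, 3.132, -0.008]
ft_force: [0.5, 0.2, -1.1]
grip_width: 0.0477
grip_force: 30.0
```

```bash
python3 - <<'E'
from h import *
s=manip.read_state();print(s['grip_width'],s['grip_force'])
th=np.radians(13.4);u=np.array([np.cos(th),np.sin(th)])
# waypoint: panel 30 mm in front of lip end
e=np.array([.5005,.129])-.035*u; tcp=e-.005*u
print(e,tcp); go(tcp[0],tcp[1],.281,103.4)
E
```

```text
0.047693109434518745 29.974235594272614
[0.46645284 0.12088882] [0.46158896 0.11973008]
t 4.8 pos [ 0.4396 -0.2869  0.2865] cur 84.0 turn -19.4 shift cm [-11.56  39.05   0.35] F [ 0.45  0.24 -1.09] gw 0.0477 tilt 0.41
```

Request:
servo_tool --motion "0 0 0 -4.85; 0 0 0 -4.85; 0 0 0 -4.85; 0 0 0 -4.85; -0.6 2 0 0; -1 3.4 0 0; -1.1 4 0 0; -1.2 4 0 0"

```text
clock: 5.6
eef_pos: [0.4444, -0.1447, 0.2806]
tool_rot: [0.364, -3.118, -0.003]
ft_force: [0.1, -0.2, -0.9]
grip_width: 0.0476
grip_force: 30.0
```

Request:
servo_tool --motion "-1.2 4 0 0; -1.2 4 0 0; -1.2 4 0 0; -1.2 4 0 0; -1 3.5 0 0; -0.8 3 0 0; -0.5 2 0 0; 0 0 0 0"

```text
clock: 6.4
eef_pos: [0.4565, 0.1104, 0.2808]
tool_rot: [0.372, -3.117, -0.001]
ft_force: [0.2, 0.1, -1.9]
grip_width: 0.0477
grip_force: 30.0
```

```bash
python3 - <<'E'
from h import *
go(.4616,.1197,.281,103.4)
im,d=cam('scene');S=pts('scene',d);np.save('Ps2.npy',S)
im2,d2=cam('top')
a=im[150:270,230:380][...,::-1]
cv2.imwrite('pics/h1.png',cv2.resize(a,None,fx=5,fy=5,interpolation=cv2.INTER_CUBIC))
q=S.reshape(-1,3); m=(abs(q[:,0]-.46)<.05)&(abs(q[:,1]-.12)<.09)&(q[:,2]>.13)&(q[:,2]<.3)
z=q[m];
for a,b in((.14,.16),(.16,.18),(.18,.2),(.2,.22),(.22,.24),(.24,.26),(.26,.28),(.28,.3)):
    k=z[(z[:,2]>a)&(z[:,2]<b)]; print(a,len(k),np.median(k,0).round(4),np.percentile(k[:,1],[2,98]).round(4)) if len(k) else 0
E
```

```text
t 6.4 pos [0.4565 0.1104 0.2808] cur 103.62 turn 0.22 shift cm [-0.71  0.79 -0.03] F [ 0.2   0.14 -1.91] gw 0.0477 tilt 0.17
0.14 2 [0.4645 0.0841 0.1593] [0.0802 0.0879]
0.16 105 [0.4634 0.1145 0.1705] [0.0594 0.1587]
0.18 107 [0.4613 0.1055 0.1903] [0.0591 0.1583]
0.2 111 [0.4613 0.1044 0.2099] [0.0584 0.1597]
0.22 113 [0.4616 0.1073 0.2298] [0.0592 0.1608]
0.24 91 [0.4596 0.1132 0.2478] [0.0604 0.1589]
0.26 43 [0.4597 0.1146 0.2701] [0.0886 0.1346]
0.28 78 [0.4607 0.1098 0.2914] [0.0747 0.1446]
```

View pics/h1.png

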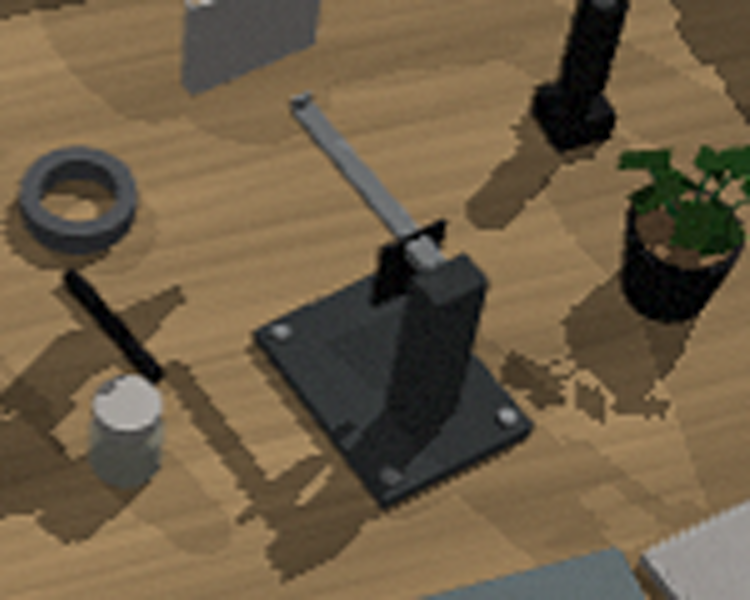

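The gripped tray hangs straight at top left, with the hook's lip at (300,102) ahead of it. Next I'll lower the tray to eye height and check the alignment close up.

Request:
servo_tool --motion "-0.3 0.4 0 0; -0.4 0.4 2 0; 0 0 3 0; 0 0 2.5 0; 0 0 1.5 0; 0 0 0.5 0; 0 0 0 0; 0 0 0 0"

```text
clock: 7.3
eef_pos: [0.4633, 0.1176, 0.1885]
tool_rot: [-0.365, 3.119, -0.0]
ft_force: [0.3, -1.0, -1.1]
grip_width: 0.0472
grip_force: 30.0
```

```bash
cat > chk.py <<'E'
from h import *
import sys
go(.4616,.1197,.1855,103.5)
im,d=cam('scene');S=pts('scene',d)
c=[int(v) for v in sys.argv[2:6]] if len(sys.argv)>5 else [150,215,260,335]
a=im[c[0]:c[1],c[2]:c[3]][...,::-1]
cv2.imwrite('pics/%s.png'%sys.argv[1],cv2.resize(a,None,fx=8,fy=8,interpolation=cv2.INTER_CUBIC))
np.save('Ps3.npy',S)
E
python3 chk.py h2
python3 - <<'E'
# sub-pixel hook edges in scene & top initial clouds: width profile of bar, per strip
from h import *
for nm in('top','scene'):
    q=np.load('Pt.npy' if nm=='top' else 'Ps.npy').reshape(-1,3)
    m=(q[:,0]>.505)&(q[:,0]<.61)&(abs(q[:,1]-.14)<.05)&(q[:,2]>.155)&(q[:,2]<.18); z=q[m]
    for lo in np.arange(.505,.61,.02):
        k=z[(z[:,0]>=lo)&(z[:,0]<lo+.02)]
        n=k[:,1]-(.129+(k[:,0]-.5005)*np.tan(np.radians(13.5)))
        print(nm,lo.round(3),len(k),'mean',n.mean().round(4),'mid',((np.percentile(n,3)+np.percentile(n,97))/2).round(4),n.min().round(4),n.max().round(4))
E
```

```text
t 7.3 pos [0.4633 0.1176 0.1885] cur 103.36 turn -0.14 shift cm [0.12 0.25 0.3 ] F [ 0.34 -0.96 -1.1 ] gw 0.0472 tilt 0.1
top 0.505 57 mean -0.0002 mid 0.0001 -0.008 0.0084
top 0.525 55 mean -0.0003 mid -0.0001 -0.0084 0.0082
top 0.545 58 mean -0.0003 mid -0.0002 -0.008 0.0079
top 0.565 58 mean -0.0002 mid -0.0002 -0.0085 0.0088
top 0.585 59 mean -0.0 mid -0.0001 -0.0081 0.0085
top 0.605 14 mean -0.0015 mid -0.0009 -0.0081 0.0067
scene 0.505 23 mean 0.0008 mid 0.0016 -0.0072 0.0098
scene 0.525 26 mean 0.0005 mid 0.0003 -0.01 0.0118
scene 0.545 26 mean 0.001 mid 0.0027 -0.0071 0.0128
scene 0.565 26 mean 0.0008 mid 0.0008 -0.0089 0.0092
scene 0.585 28 mean 0.0004 mid 0.0012 -0.0072 0.011
scene 0.605 8 mean -0.0002 mid 0.0002 -0.0066 0.0071
```

View pics/h2.png

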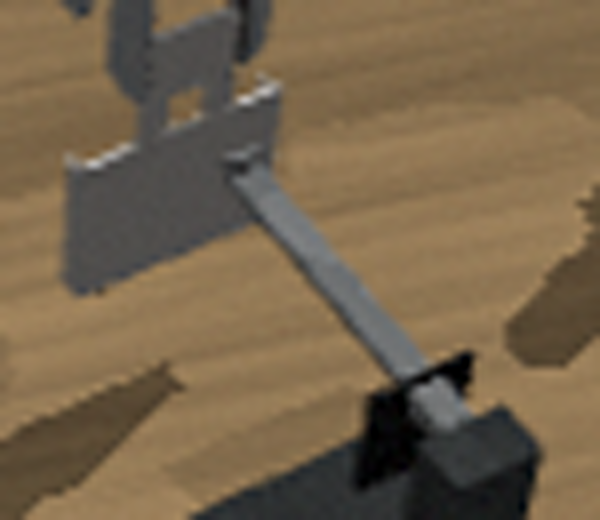

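```bash
cat > lat.py <<'E'
from h import *
# lateral offset (tray frame) of tray mid vs hook line through (.5005,.129) yaw 13.5, scene cloud
th=np.radians(13.5);u=np.array([np.cos(th),np.sin(th)]);n=np.array([-u[1],u[0]])
s=manip.read_state();h0=np.array([.5005,.129])
def L(p): return (p-h0)@n
def A(p): return (p-h0)@u
p=s['eef_pos'][:2];print('FK tcp lat %.4f along %.4f z %.4f'%(L(p),A(p),s['eef_pos'][2]))
for k in range(6):
    im,d=manip.read_camera('scene'); q=pts('scene',d).reshape(-1,3); l=L(q[:,:2]);a=A(q[:,:2]);a0=A(p)+.005
    b=(abs(a-a0)<.012)&(abs(l-L(p))<.075)
    body=b&(q[:,2]>s['eef_pos'][2]-.115)&(q[:,2]<s['eef_pos'][2]-.04)
    tab=b&(q[:,2]>s['eef_pos'][2]-.03)&(q[:,2]<s['eef_pos'][2]-.005)
    bar=(a>.005)&(a<.1)&(abs(l)<.015)&(abs(q[:,2]-.166)<.01)
    f=lambda m:(np.percentile(l[m],1.5),np.percentile(l[m],98.5))
    B=f(body);T=f(tab);H=f(bar)
    print('body %.4f %.4f mid %.4f along %.4f | tab mid %.4f w %.4f| bar mean %.4f mid %.4f'%(*B,sum(B)/2,np.median(a[body]),sum(T)/2,T[1]-T[0],l[bar].mean(),sum(H)/2))
E
python3 lat.py
```

```text
FK tcp lat -0.0023 along -0.0387 z 0.1887
body -0.0551 0.0472 mid -0.0040 along -0.0343 | tab mid 0.0009 w 0.0714| bar mean 0.0009 mid 0.0022
body -0.0546 0.0465 mid -0.0040 along -0.0345 | tab mid 0.0052 w 0.0705| bar mean 0.0009 mid 0.0016
body -0.0547 0.0465 mid -0.0041 along -0.0347 | tab mid 0.0052 w 0.0750| bar mean 0.0006 mid 0.0018
body -0.0548 0.0466 mid -0.0041 along -0.0346 | tab mid -0.0012 w 0.0604| bar mean 0.0006 mid 0.0014
body -0.0553 0.0463 mid -0.0045 along -0.0349 | tab mid -0.0119 w 0.0737| bar mean 0.0011 mid 0.0018
body -0.0547 0.0468 mid -0.0039 along -0.0349 | tab mid -0.0045 w 0.0548| bar mean 0.0005 mid 0.0010
```

```bash
python3 - <<'E'
from lat import *
im,d=cam('top');q=pts('top',d).reshape(-1,3); l=L(q[:,:2]);a=A(q[:,:2])
for zl in(.07,.09,.11,.13,.15,.17,.19,.21):
    m=(abs(a+.034)<.02)&(abs(l)<.08)&(q[:,2]>zl)&(q[:,2]<zl+.02)
    if m.sum(): print(zl,m.sum(),np.percentile(l[m],[1,99]).round(4),np.median(a[m]).round(4))
c=im[120:260,140:300][...,::-1];cv2.imwrite('pics/t2.png',cv2.resize(c,None,fx=4,fy=4,interpolation=cv2.INTER_CUBIC))
E
```

```text
FK tcp lat -0.0019 along -0.0393 z 0.1879
body -0.0547 0.0479 mid -0.0034 along -0.0352 | tab mid -0.0056 w 0.0711| bar mean 0.0004 mid 0.0012
body -0.0547 0.0465 mid -0.0041 along -0.0352 | tab mid -0.0041 w 0.0688| bar mean 0.0009 mid 0.0021
body -0.0546 0.0472 mid -0.0037 along -0.0354 | tab mid 0.0019 w 0.0829| bar mean 0.0009 mid 0.0019
body -0.0550 0.0490 mid -0.0030 along -0.0355 | tab mid -0.0011 w 0.0686| bar mean 0.0006 mid 0.0016
body -0.0543 0.0480 mid -0.0032 along -0.0355 | tab mid -0.0107 w 0.0630| bar mean 0.0004 mid 0.0015
body -0.0550 0.0472 mid -0.0039 along -0.0353 | tab mid -0.0064 w 0.0946| bar mean 0.0007 mid 0.0011
```

View pics/t2.png

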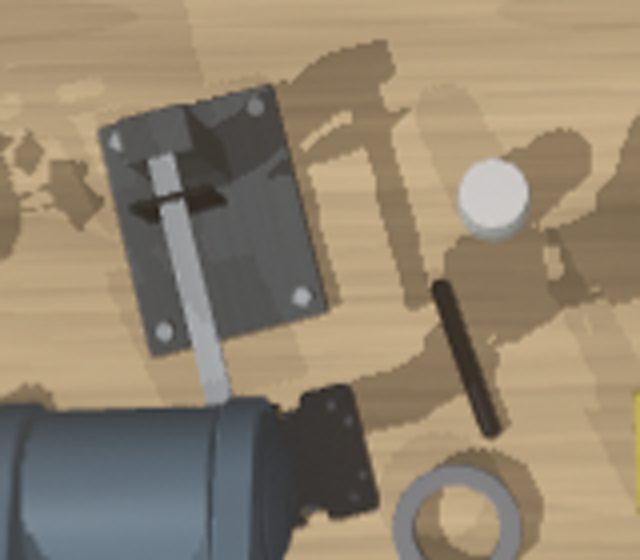

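The arm hides the tray in the top view. In the scene view, tray and hook differ by about 4–5 mm sideways. I'll correct this by about 4 mm along tool y and creep in, watching the forces.

Request:
servo_tool --motion "0 0.2 0 0; 0 0.22 0.15 0; -0.8 0 0 0; -0.9 0 0 0; -0.5 0 0 0; -0.3 0 0 0; 0 0 0 0; 0 0 0 0"

```text
clock: 8.8
eef_pos: [0.4858, 0.1278, 0.1858]
tool_rot: [0.367, -3.12, -0.0]
ft_force: [0.4, 0.1, -2.1]
grip_width: 0.0476
grip_force: 30.0
```

```bash
python3 lat.py | head -3; python3 chk.py h3 145 195 262 322
```

```text
FK tcp lat 0.0022 along -0.0146 z 0.1858
body -0.0503 0.0532 mid 0.0014 along -0.0106 | tab mid 0.0097 w 0.0781| bar mean 0.0006 mid 0.0015
body -0.0507 0.0504 mid -0.0001 along -0.0104 | tab mid 0.0050 w 0.0742| bar mean 0.0009 mid 0.0013
t 9.1 pos [0.4858 0.1278 0.186 ] cur 103.4 turn -0.1 shift cm [ 2.54 -0.22  0.05] F [ 0.41  0.13 -1.15] gw 0.0478 tilt 0.01
```

View pics/h3.png

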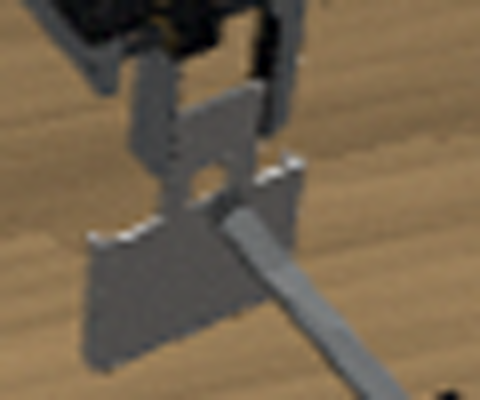

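The lip at (228,203) is about 10 mm short of the eye at (205,182) and in line with it along the bar. I'll creep in.

Request:
servo_tool --motion "-0.3 0 0 0; -0.3 0 0 0; -0.3 0 0 0; -0.3 0 0 0; 0 0 0 0"

```text
clock: 9.65
eef_pos: [0.4979, 0.1306, 0.186]
tool_rot: [-0.367, 3.12, -0.0]
ft_force: [-0.0, 0.5, -1.4]
grip_width: 0.0475
grip_force: 30.0
```

Request:
servo_tool --motion "-0.3 0 0 0; -0.3 0 0 0; -0.3 0 0 0; -0.3 0 0 0; 0 0 0 0"

```text
clock: 10.15
eef_pos: [0.5096, 0.1334, 0.186]
tool_rot: [-0.367, 3.12, -0.0]
ft_force: [-0.9, 0.8, -2.3]
grip_width: 0.0474
grip_force: 30.0
```

```bash
python3 lat.py | head -3; python3 chk.py h4 145 195 262 322
```

```text
FK tcp lat 0.0022 along 0.0098 z 0.1860
body -0.0507 0.0521 mid 0.0007 along 0.0139 | tab mid 0.0028 w 0.0571| bar mean 0.0005 mid -0.0001
body -0.0509 0.0521 mid 0.0006 along 0.0137 | tab mid 0.0068 w 0.0778| bar mean 0.0008 mid 0.0017
t 10.4 pos [0.5091 0.1333 0.1859] cur 103.4 turn -0.1 shift cm [ 4.94 -0.22  0.04] F [-0.57 -0.22 -1.25] gw 0.0474 tilt 0.0
```

View pics/h4.png

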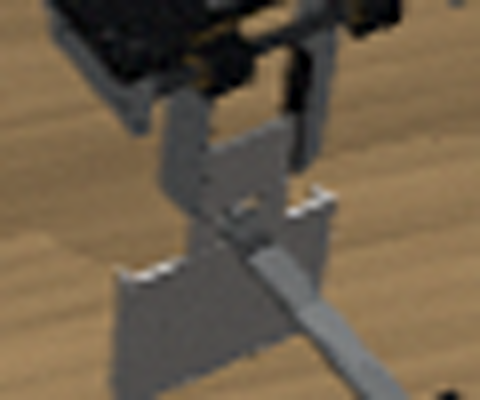

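The lip shows through the eye at (245,210), so the tray is past the lip with no contact force. Next: a camera estimate of the stop plate's position.

```bash
python3 - <<'E' | tail -2
from lat import *
for f in('Pt.npy','Ps.npy'):
    q=np.load(f).reshape(-1,3); l=L(q[:,:2]);a=A(q[:,:2])
    m=(abs(l)>.011)&(abs(l)<.026)&(q[:,2]>.15)&(q[:,2]<.175)&(a>.08)&(a<.158)
    print(f,m.sum(),np.percentile(a[m],[3,25,50,75,97]).round(4),q[m][:,2].mean().round(3))
E
```

```text
Pt.npy 42 [0.1348 0.1355 0.1363 0.1383 0.1401] 0.164
Ps.npy 30 [0.1361 0.1387 0.1408 0.1416 0.1435] 0.162
```

Request:
servo_tool --motion "0 0 0.4 0; 0 0 0.4 0; -0.6 0 0.1 0; -1 0 0 0; -1.2 0 0 0; -1 0 0 0; -0.6 0 0 0; 0 0 0 0"

```text
clock: 11.6
eef_pos: [0.5529, 0.1437, 0.1769]
tool_rot: [-0.367, 3.12, -0.0]
ft_force: [-0.4, -0.2, -1.4]
grip_width: 0.0474
grip_force: 30.0
```

Request:
servo_tool --motion "-0.8 0 0 0; -1.2 0 0 0; -1.4 0 0 0; -1.2 0 0 0; -0.8 0 0 0; -0.5 0 0 0; -0.3 0 0 0; 0 0 0 0"

```text
clock: 12.4
eef_pos: [0.6124, 0.158, 0.1769]
tool_rot: [0.367, -3.12, 0.0]
ft_force: [0.3, -0.1, -1.6]
grip_width: 0.0475
grip_force: 30.0
```

Request:
servo_tool --motion "-0.15 0 0 0; -0.1 0 0 0; -0.1 0 0 0; 0 0 0 0"

```text
clock: 12.8
eef_pos: [0.6158, 0.1588, 0.177]
tool_rot: [-0.367, 3.12, -0.0]
ft_force: [-0.3, 0.6, -0.9]
grip_width: 0.0474
grip_force: 30.0
```

```bash
python3 lat.py | head -2; python3 -c "
from h import *
s=manip.read_state();print(s['ft_force'],s['torque'])"
```

```text
FK tcp lat 0.0020 along 0.1190 z 0.1770
[-0.59704617 -0.23040187 -0.69673857] [ 0.05153153 -0.01371408  0.02207343]Traceback (most recent call last):
  File "lat.py", line 15, in <module>
    B=f(body);T=f(tab);H=f(bar)
                         ~^^^^^
  File "lat.py", line 14, in <lambda>
    f=lambda m:(np.percentile(l[m],1.5),np.percentile(l[m],98.5))
                ~~~~~~~~~~~~~^^^^^^^^^^
    return _quantile_unchecked(
        a, q, axis, out, overwrite_input, method, keepdims, weights)
    return _ureduce(a,
                    func=_quantile_ureduce_func,
    ...<5 lines>...
                    overwrite_input=overwrite_input,
                    method=method)
    r = func(a, **kwargs)
    result = _quantile(arr,
                       quantiles=q,
    ...<2 lines>...
                       out=out,
                       weights=wgt)
    slices_having_nans = np.isnan(arr[-1, ...])
                                  ~~~^^^^^^^^^
IndexError: index -1 is out of bounds for axis 0 with size 0
```

Request:
servo_tool --motion "-0.1 0 0 0; -0.1 0 0 0; -0.1 0 0 0; -0.1 0 0 0; 0 0 0 0"

```text
clock: 13.35
eef_pos: [0.6198, 0.1597, 0.1769]
tool_rot: [-0.367, 3.12, -0.0]
ft_force: [-0.4, -0.4, -1.1]
grip_width: 0.0474
grip_force: 30.0
```

Request:
servo_tool --motion "-0.05 0 0 0; -0.05 0 0 0; 0 0 0 0"

```text
clock: 13.65
eef_pos: [0.6206, 0.1599, 0.1769]
tool_rot: [0.367, -3.12, -0.0]
ft_force: [-0.3, 0.3, -1.7]
grip_width: 0.0476
grip_force: 30.0
```

Request:
servo_tool --motion "-0.05 0 0 0; -0.05 0 0 0; 0 0 0 0"

```text
clock: 13.95
eef_pos: [0.6216, 0.1602, 0.177]
tool_rot: [-0.367, 3.12, 0.0]
ft_force: [-0.6, -1.4, -1.7]
grip_width: 0.0479
grip_force: 30.0
```

Request:
servo_tool --motion "-0.05 0 0 0; -0.05 0 0 0; 0 0 0 0"

```text
clock: 14.25
eef_pos: [0.6226, 0.1604, 0.1769]
tool_rot: [-0.367, 3.12, 0.0]
ft_force: [-0.1, -0.2, -0.9]
grip_width: 0.0476
grip_force: 30.0
```

Request:
servo_tool --motion "-0.05 0 0 0; -0.05 0 0 0; 0 0 0 0"

```text
clock: 14.55
eef_pos: [0.6236, 0.1606, 0.177]
tool_rot: [-0.367, 3.12, 0.0]
ft_force: [0.2, -0.6, -1.2]
grip_width: 0.0477
grip_force: 30.0
```

Request:
servo_tool --motion "-0.05 0 0 0; -0.05 0 0 0; 0 0 0 0"

```text
clock: 14.85
eef_pos: [0.6246, 0.1608, 0.177]
tool_rot: [-0.367, 3.12, -0.0]
ft_force: [0.4, -0.4, -1.7]
grip_width: 0.0474
grip_force: 30.0
```

Request:
servo_tool --motion "-0.05 0 0 0; -0.05 0 0 0; 0 0 0 0"

```text
clock: 15.15
eef_pos: [0.6256, 0.1611, 0.177]
tool_rot: [-0.367, 3.12, 0.0]
ft_force: [-0.9, 0.1, -1.9]
grip_width: 0.0476
grip_force: 30.0
```

Request:
servo_tool --motion "-0.05 0 0 0; -0.05 0 0 0; 0 0 0 0"

```text
clock: 15.45
eef_pos: [0.6265, 0.1613, 0.177]
tool_rot: [-0.367, 3.12, -0.0]
ft_force: [-0.2, -0.1, -2.0]
grip_width: 0.0477
grip_force: 30.0
```

Request:
servo_tool --motion "-0.05 0 0 0; -0.05 0 0 0; 0 0 0 0"

```text
clock: 15.75
eef_pos: [0.6275, 0.1615, 0.177]
tool_rot: [-0.367, 3.12, 0.0]
ft_force: [0.2, -0.0, -2.2]
grip_width: 0.0477
grip_force: 30.0
```

```bash
python3 - <<'E'
from h import *
th=np.radians(13.5);u=np.array([np.cos(th),np.sin(th)]);n=np.array([-u[1],u[0]]);h0=np.array([.5005,.129])
s=manip.read_state();p=(s['eef_pos'][:2]-h0);print('along',p@u,'lat',p@n,s['ft_force']@np.r_[u,0],s['torque'])
im,d=cam('scene');q=pts('scene',d).reshape(-1,3);l=(q[:,:2]-h0)@n;a=(q[:,:2]-h0)@u
for z0 in np.arange(.06,.22,.02):
    m=(a>.1)&(a<.15)&(abs(l-.002)<.05)&(q[:,2]>z0)&(q[:,2]<z0+.02)
    if z0<.17: m&=(abs(l)>.03)
    print(z0.round(2),m.sum(),np.percentile(a[m],[20,50,80]).round(4))
cv2.imwrite('pics/s5.png',cv2.resize(im[150:230,270:350][...,::-1],None,fx=7,fy=7,interpolation=cv2.INTER_CUBIC))
E
```

```text
along 0.13105764219618551 lat 0.0019961194579789588 0.1670990033760872 [ 0.04300591  0.02083153 -0.09449668]
0.06 13 [0.1347 0.1357 0.1361]
0.08 17 [0.1342 0.1349 0.1364]
0.1 19 [0.1336 0.1346 0.1361]
0.12 33 [0.1347 0.1358 0.1369]
0.14 17 [0.1318 0.1353 0.1366]
0.16 1 [0.1398 0.1398 0.1398]
0.18 73 [0.1343 0.1364 0.1389]
0.2 81 [0.1311 0.1354 0.1387]
```

View pics/s5.png

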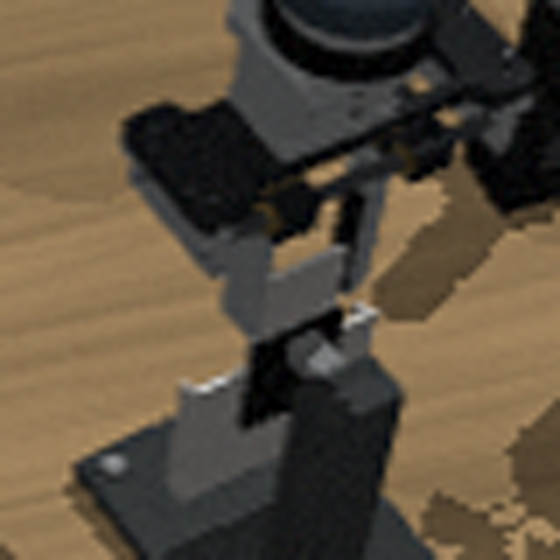

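The tray is just in front of the black plate at (270,370) and still vertical. By the camera about 2 mm remain.

Request:
servo_tool --motion "-0.05 0 0 0; -0.05 0 0 0; 0 0 0 0"

```text
clock: 16.1
eef_pos: [0.6278, 0.1616, 0.1769]
tool_rot: [0.367, -3.118, 0.0]
ft_force: [-2.4, -0.9, 0.1]
grip_width: 0.0476
grip_force: 30.0
```

Request:
servo_tool --motion "-0.05 0 0 0; -0.05 0 0 0; 0 0 0 0"

```text
clock: 16.4
eef_pos: [0.628, 0.1618, 0.1766]
tool_rot: [0.367, -3.116, 0.001]
ft_force: [-5.9, -1.2, 1.0]
grip_width: 0.0476
grip_force: 30.0
```

```bash
cat > pl.py <<'E'
from h import *
th=np.radians(13.5);u=np.array([np.cos(th),np.sin(th)]);n=np.array([-u[1],u[0]]);h0=np.array([.5005,.129])
s=manip.read_state();p=(s['eef_pos'][:2]-h0);print('t',s['clock'],'along',(p@u).round(4),'lat',(p@n).round(4),'z',s['eef_pos'][2].round(4),'F along/lat/z',(s['ft_force'][:2]@u).round(2),(s['ft_force'][:2]@n).round(2),s['ft_force'][2].round(2),s['torque'].round(3))
def plate(S,im):
    q=S.reshape(-1,3);g=im.reshape(-1,3).max(1);l=(q[:,:2]-h0)@n;a=(q[:,:2]-h0)@u
    m=(a>.1)&(a<.158)&(l<-.011)&(l>-.025)&(q[:,2]>.115)&(q[:,2]<.16)&(g<60)
    return m.sum(),np.median(a[m]).round(4),q[m].mean(0).round(3)
E
python3 - <<'E'
from pl import *
z=np.load('scene.npz')
im,d=manip.read_camera('scene');print('now',plate(pts('scene',d),im))
print('prev',plate(pts('scene',z['d']),z['im']))
S=np.load('Ps.npy')
E
```

```text
t 16.4 along 0.1316 lat 0.0021 z 0.1766 F along/lat/z -5.97 0.23 1.01 [-0.284  1.352  0.198]
now (np.int64(29), np.float64(0.1403), array([0.642, 0.144, 0.136]))
prev (np.int64(28), np.float64(0.1405), array([0.641, 0.144, 0.138]))
```

Contact: 6 N along the hook, and the plate has not moved. I'll ease off, lower the tray onto the bar and release.

Request:
servo_tool --motion "0.12 0 0 0; 0 0 0.1 0; 0 0 0.1 0; 0 0 0.1 0; 0 0 0 0; 0 0 0 0"

```text
clock: 17.05
eef_pos: [0.6278, 0.1617, 0.1736]
tool_rot: [0.367, -3.119, -0.0]
ft_force: [-4.9, -0.8, 1.0]
grip_width: 0.0474
grip_force: 30.0
```

Request:
servo_tool --motion "0 0 0.1 0; 0 0 0.1 0; 0 0 0.1 0; 0 0 0 0"

```text
clock: 17.45
eef_pos: [0.628, 0.1617, 0.1727]
tool_rot: [0.367, -3.119, 0.0]
ft_force: [-10.3, -0.8, 8.2]
grip_width: 0.0473
grip_force: 30.0
```

```bash
python3 pl.py
```

```text
t 17.45 along 0.1316 lat 0.0021 z 0.1727 F along/lat/z -10.22 1.6 8.17 [-0.181  1.897  0.099]
```

Request:
servo_tool --motion "0.05 0 -0.15 0; 0.05 0 -0.05 0; 0 0 0 0"

```text
clock: 17.75
eef_pos: [0.6277, 0.1616, 0.1729]
tool_rot: [-0.366, 3.119, 0.0]
ft_force: [-0.9, 0.2, -1.5]
grip_width: 0.0477
grip_force: 30.0
```

Request:
servo_tool --motion "0 0 0 0; 0 0 0 0; 0 0 0 0; 0 0 0 0" --jaw 0.75

```text
clock: 18.15
eef_pos: [0.6277, 0.1615, 0.1733]
tool_rot: [-0.366, 3.119, -0.0]
ft_force: [0.1, -0.9, 0.0]
grip_width: 0.0702
grip_force: 0.0
```

Request:
servo_tool --motion "0 0 -1 0; 0 0 -3 0; 0 0 -4 0; 0 0 -2 0; 0 0 0 0"

```text
clock: 18.65
eef_pos: [0.6294, 0.1617, 0.2784]
tool_rot: [-0.366, 3.111, -0.001]
ft_force: [0.2, -0.8, 0.1]
grip_width: 0.0703
grip_force: 0.0
```

```bash
python3 - <<'E'
from pl import *
im,d=manip.read_camera('scene');q=pts('scene',d);print('plate',plate(q,im));q=q.reshape(-1,3);l=(q[:,:2]-h0)@n;a=(q[:,:2]-h0)@u
for z0 in np.arange(.06,.22,.02):
    m=(a>.1)&(a<.15)&(abs(l-.002)<.056)&(q[:,2]>z0)&(q[:,2]<z0+.02)
    if z0<.17: m&=(abs(l)>.03)
    if m.sum(): print(z0.round(2),m.sum(),np.percentile(a[m],[20,50,80]).round(4),np.percentile(l[m],[2,98]).round(4))
cv2.imwrite('pics/s6.png',cv2.resize(im[140:240,270:370][...,::-1],None,fx=6,fy=6,interpolation=cv2.INTER_CUBIC))
# medium target: panel (.571,-.296) scene/top
v=np.array([np.cos(np.radians(-6.8)),np.sin(np.radians(-6.8))])
t=np.array([.571,-.2965])-.005*v; go(t[0],t[1],.27,83.2)
E
```

```text
t 18.65 along 0.133 lat 0.0017 z 0.2784 F along/lat/z 0.0 -0.78 0.14 [ 0.055 -0.014 -0.004]
plate (np.int64(35), np.float64(0.1401), array([0.641, 0.144, 0.138]))
0.06 22 [0.1298 0.1347 0.1362] [-0.0508 -0.0324]
0.08 25 [0.1277 0.1345 0.1361] [-0.0511 -0.0334]
0.1 32 [0.1305 0.1355 0.1373] [-0.051   0.0511]
0.12 50 [0.1269 0.1345 0.1355] [-0.0509  0.0531]
0.14 11 [0.1328 0.1337 0.1354] [-0.0497  0.0498]
0.18 46 [0.1341 0.1356 0.1366] [-0.0218  0.0267]
0.2 28 [0.1333 0.1348 0.136 ] [-0.0209  0.0233]
t 18.7 pos [0.6282 0.1616 0.2752] cur 103.4 turn 20.2 shift cm [  0.75 -46.16   0.48] F [ 1.   -0.57 -0.83] gw 0.0706 tilt 0.24
```

View pics/s6.png

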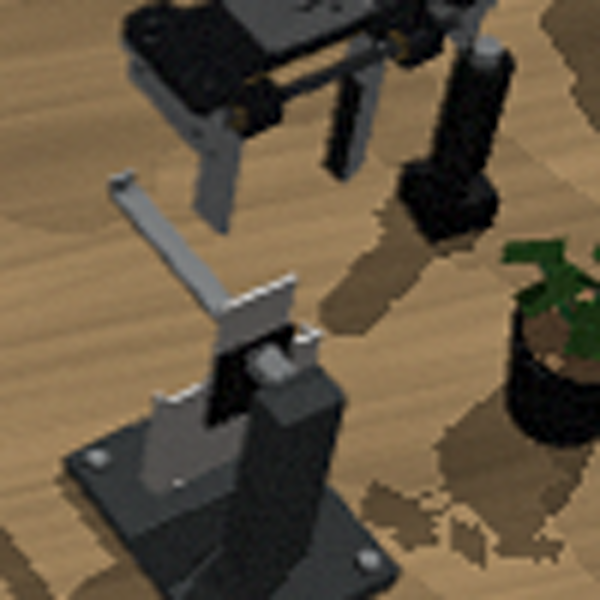

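The large tray hangs flush with the plate, which has not moved. Now the medium tray, for which I'll rely on numeric checks.

Request:
servo_tool --motion "0 0 0 6.6; 0 -1.5 0 6.6; 0 -3 0 6.7; 0.1 -4 0 0; 0.1 -4.2 0 0; 0.1 -4.2 0 0; 0.1 -4.2 0 0; 0.1 -4.2 0 0"

```text
clock: 19.5
eef_pos: [0.5992, -0.0908, 0.2705]
tool_rot: [-0.178, -3.133, -0.002]
ft_force: [0.2, 0.4, 0.1]
grip_width: 0.0708
grip_force: 0.0
```

Request:
servo_tool --motion "0.1 -4.2 0 0; 0.1 -4.2 0 0; 0.1 -4 0 0; 0.1 -3.5 0 0; 0 -2.5 0 0; 0 -1 0 0; 0 0 0 0; 0 0 0 0"

```text
clock: 20.3
eef_pos: [0.5746, -0.2807, 0.272]
tool_rot: [-0.177, -3.135, -0.002]
ft_force: [-0.2, 0.2, -0.6]
grip_width: 0.0705
grip_force: 0.0
```

```bash
python3 -c "
from h import *
go(.566,-.296,.117,83.5);print(manip.read_state()['q'].round(2))"
```

```text
t 20.3 pos [ 0.5746 -0.2807  0.272 ] cur 83.54 turn 0.04 shift cm [ 0.66 -1.64 15.5 ] F [-0.22  0.16 -0.6 ] gw 0.0705 tilt 0.1
[-0.63  0.18  1.52  0.    1.45 -2.09]
```

Request:
servo_tool --motion "0.4 -0.8 0 0; 0.26 -0.84 1 0; 0 0 4 0; 0 0 4 0; 0 0 3.5 0; 0 0 2 0; 0 0 1 0; 0 0 0 0"

```text
clock: 21.1
eef_pos: [0.5653, -0.2967, 0.1162]
tool_rot: [-0.178, -3.134, -0.003]
ft_force: [-0.4, 0.0, -0.2]
grip_width: 0.0704
grip_force: 0.0
```

```bash
python3 -c "
from h import *
go(.566,-.296,.117,83.5)
im,d=cam('scene');q=pts('scene',d).reshape(-1,3)
m=(abs(q[:,0]-.571)<.02)&(abs(q[:,1]+.296)<.022)&(q[:,2]>.118)&(q[:,2]<.152);print(m.sum(),np.median(q[m],0))
"
```

```text
t 21.1 pos [ 0.5653 -0.2967  0.1162] cur 83.51 turn 0.01 shift cm [-0.06  0.08 -0.08] F [-0.35  0.03 -0.19] gw 0.0704 tilt 0.17
98 [ 0.57228198 -0.29594464  0.13792373]
```

Request:
servo_tool --motion "-0.12 0.05 -0.05 0; 0 0 0 0"

```text
clock: 21.35
eef_pos: [0.5686, -0.2977, 0.1204]
tool_rot: [0.177, 3.134, -0.003]
ft_force: [0.7, 0.6, 0.5]
grip_width: 0.0704
grip_force: 0.0
```

Request:
servo_tool --motion "0 0 0 0; 0 0 0 0; 0 0 0 0; 0 0 0 0; 0 0 0 0; 0 0 0 0" --jaw 0

```text
clock: 21.95
eef_pos: [0.5677, -0.297, 0.1187]
tool_rot: [0.178, 3.136, -0.0]
ft_force: [0.2, 1.7, 2.0]
grip_width: 0.0476
grip_force: 30.0
```

Request:
servo_tool --motion "0 0 -0.5 0; 0 0 -1 0; 0 0 -2 0; 0 0 -3 0; 0 0 -4 0; 0 0 -4 0; 0 0 -2 0; 0 0 0 0"

```text
clock: 22.75
eef_pos: [0.569, -0.2982, 0.2887]
tool_rot: [0.178, 3.13, -0.008]
ft_force: [0.6, -0.3, -2.1]
grip_width: 0.0479
grip_force: 30.0
```

```bash
python3 - <<'E'
from pl import *
t=h0+(-.045)*u+.002*n; go(t[0],t[1],.278,103.5)
im,d=cam('scene');q=pts('scene',d).reshape(-1,3);p=s['eef_pos']
for z0 in(-.12,-.1,-.08,-.06,-.02,0):
    m=(abs(q[:,0]-p[0])<.03)&(abs(q[:,1]-p[1])<.05)&(q[:,2]>p[2]+z0)&(q[:,2]<p[2]+z0+.02); print(z0,m.sum(),(np.median(q[m],0)-p).round(4))
E
```

```text
t 22.75 along -0.0331 lat -0.4314 z 0.2887 F along/lat/z 0.47 -0.46 -2.06 [ 0.014 -0.028  0.03 ]
t 22.8 pos [ 0.569  -0.2982  0.2887] cur 83.5 turn -20.0 shift cm [ 1.19 43.34  0.77] F [ 0.57 -0.34 -2.06] gw 0.0479 tilt 0.49
-0.12 56 [ 0.0049 -0.0012 -0.1045]
-0.1 108 [ 0.0059  0.0024 -0.0889]
-0.08 113 [ 0.0055  0.0011 -0.0692]
-0.06 119 [ 0.0053  0.0009 -0.0495]
-0.02 50 [ 0.0052  0.0039 -0.0083]
0 107 [0.0054 0.0009 0.0112]
```

Request:
servo_tool --motion "0 0 0 -5; 0 0 0 -5; 0 1 0 -5; 0 2.5 0 -5; 0.1 3.8 0 0; 0.1 4 0 0; 0.1 4 0 0; 0.1 4 0 0"

```text
clock: 23.6
eef_pos: [0.5207, -0.1078, 0.2806]
tool_rot: [0.368, -3.116, -0.004]
ft_force: [0.0, -0.6, -1.8]
grip_width: 0.0477
grip_force: 30.0
```

Request:
servo_tool --motion "0.1 4 0 0; 0.1 4 0 0; 0.1 4 0 0; 0.1 3.5 0 0; 0.1 2.5 0 0; 0.1 2 0 0; 0.1 1 0 0; 0 0 0 0"

```text
clock: 24.4
eef_pos: [0.4656, 0.0936, 0.2819]
tool_rot: [0.372, -3.117, -0.0]
ft_force: [0.5, 0.2, -1.6]
grip_width: 0.0477
grip_force: 30.0
```

Request:
servo_tool --motion "0 0 0 0; 0 0 0 0"

```text
clock: 24.6
eef_pos: [0.4667, 0.0921, 0.283]
tool_rot: [0.367, -3.119, 0.0]
ft_force: [0.6, -0.7, -1.7]
grip_width: 0.0477
grip_force: 30.0
```

```bash
python3 - <<'E'
from pl import *
t=h0+(-.040)*u+.0021*n; go(t[0],t[1],.1865,103.5)
E
```

```text
t 24.6 along -0.0415 lat -0.028 z 0.283 F along/lat/z 0.38 -0.82 -1.74 [ 0.038  0.029 -0.009]
t 24.6 pos [0.4667 0.0921 0.283 ] cur 103.43 turn -0.07 shift cm [-0.15  3.01  9.65] F [ 0.56 -0.71 -1.74] gw 0.0477 tilt 0.04
```

Request:
servo_tool --motion "0 1.5 0 0; -0.1 1.5 2 0; 0 0 3 0; 0 0 2.5 0; 0 0 1.5 0; 0 0 0.65 0; 0 0 0 0; 0 0 0 0"

```text
clock: 25.4
eef_pos: [0.4613, 0.122, 0.1879]
tool_rot: [-0.368, 3.118, -0.0]
ft_force: [-0.4, -0.9, -1.4]
grip_width: 0.0475
grip_force: 30.0
```

Request:
servo_tool --motion "-0.5 0 0 0; -0.8 0 0 0; -0.6 0 0 0; -0.4 0 0 0; -0.2 0 0 0; 0 0 0 0; 0 0 0 0"

```text
clock: 26.1
eef_pos: [0.4847, 0.1282, 0.1868]
tool_rot: [0.369, -3.119, -0.0]
ft_force: [-0.3, 0.3, -2.2]
grip_width: 0.0478
grip_force: 30.0
```

```bash
python3 - <<'E'
from pl import *
t=h0+(-.0146)*u+.0021*n; go(t[0],t[1],.1862,103.5)
for k in range(2):
    im,d=manip.read_camera('scene');q=pts('scene',d).reshape(-1,3);l=(q[:,:2]-h0)@n;a=(q[:,:2]-h0)@u
    m=(abs(a+.012)<.02)&(abs(l)<.06)&(q[:,2]>.085)&(q[:,2]<.14)
    e=np.percentile(l[m],[1.5,98.5]);print(e.round(4),e.mean().round(4),np.median(a[m]).round(4))
E
```

```text
t 26.1 along -0.0155 lat 0.0029 z 0.1868 F along/lat/z -0.24 0.41 -2.17 [ 0.054 -0.022 -0.01 ]
t 26.1 pos [0.4847 0.1282 0.1868] cur 103.51 turn 0.01 shift cm [-0.09 -0.08  0.06] F [-0.33  0.34 -2.17] gw 0.0478 tilt 0.02
[-0.0399  0.0425] 0.0013 -0.0107
[-0.0411  0.0438] 0.0014 -0.0108
```

Request:
servo_tool --motion "0 -0.07 0.05 0; -0.3 0 0 0; -0.3 0 0 0; -0.3 0 0 0; -0.3 0 0 0; 0 0 0 0"

```text
clock: 26.8
eef_pos: [0.4971, 0.1304, 0.1865]
tool_rot: [-0.369, 3.12, 0.0]
ft_force: [-0.4, -0.3, -1.5]
grip_width: 0.0474
grip_force: 30.0
```

Request:
servo_tool --motion "-0.3 0 0 0; -0.3 0 0 0; -0.3 0 0 0; -0.3 0 0 0; 0 0 0 0"

```text
clock: 27.3
eef_pos: [0.5087, 0.1332, 0.1865]
tool_rot: [-0.369, 3.12, 0.0]
ft_force: [0.2, 0.5, -1.6]
grip_width: 0.0478
grip_force: 30.0
```

```bash
python3 pl.py
```

```text
t 27.3 along 0.009 lat 0.0021 z 0.1865 F along/lat/z 0.33 0.44 -1.63 [0.073 0.05  0.015]
```

Request:
servo_tool --motion "0 0 0.4 0; 0 0 0.4 0; -0.8 0 0.1 0; -1.2 0 0 0; -1.4 0 0 0; -1.4 0 0 0; -1.4 0 0 0; -1.2 0 0 0"

```text
clock: 28.1
eef_pos: [0.582, 0.1507, 0.1774]
tool_rot: [-0.369, 3.119, 0.0]
ft_force: [0.1, -0.2, -1.3]
grip_width: 0.0477
grip_force: 30.0
```

Request:
servo_tool --motion "-1 0 0 0; -0.8 0 0 0; -0.6 0 0 0; -0.4 0 0 0; -0.2 0 0 0; 0 0 0 0"

```text
clock: 28.7
eef_pos: [0.6095, 0.1574, 0.1774]
tool_rot: [0.369, -3.12, 0.0]
ft_force: [-0.3, 0.1, -1.8]
grip_width: 0.0476
grip_force: 30.0
```

```bash
python3 pl.py
```

```text
t 28.7 along 0.1126 lat 0.0022 z 0.1774 F along/lat/z -0.24 0.13 -1.84 [ 0.061 -0.004 -0.01 ]
```

Request:
servo_tool --motion "-0.2 0 0 0; -0.2 0 0 0; -0.2 0 0 0; -0.1 0 0 0; -0.1 0 0 0; 0 0 0 0"

```text
clock: 29.3
eef_pos: [0.6174, 0.1593, 0.1775]
tool_rot: [-0.369, 3.12, -0.0]
ft_force: [-0.4, 0.1, -1.5]
grip_width: 0.0476
grip_force: 30.0
```

Request:
servo_tool --motion "-0.05 0 0 0; -0.05 0 0 0; 0 0 0 0"

```text
clock: 29.6
eef_pos: [0.6183, 0.1595, 0.1775]
tool_rot: [-0.369, 3.12, -0.0]
ft_force: [0.5, -0.5, -1.9]
grip_width: 0.0477
grip_force: 30.0
```

Request:
servo_tool --motion "-0.05 0 0 0; -0.05 0 0 0; 0 0 0 0"

```text
clock: 29.9
eef_pos: [0.6193, 0.1597, 0.1775]
tool_rot: [-0.369, 3.12, -0.0]
ft_force: [-1.1, -0.2, -1.4]
grip_width: 0.0473
grip_force: 30.0
```

```bash
python3 pl.py
```

```text
t 29.9 along 0.1227 lat 0.0022 z 0.1775 F along/lat/z -1.12 0.07 -1.36 [ 0.044  0.039 -0.052]
```

Request:
servo_tool --motion "-0.05 0 0 0; -0.05 0 0 0; 0 0 0 0"

```text
clock: 30.2
eef_pos: [0.6202, 0.16, 0.1774]
tool_rot: [0.369, -3.12, -0.0]
ft_force: [-0.9, 0.7, -1.2]
grip_width: 0.0478
grip_force: 30.0
```

Request:
servo_tool --motion "-0.05 0 0 0; -0.05 0 0 0; 0 0 0 0"

```text
clock: 30.5
eef_pos: [0.6207, 0.1601, 0.1773]
tool_rot: [0.369, -3.118, 0.0]
ft_force: [-2.5, -0.8, -0.6]
grip_width: 0.0478
grip_force: 30.0
```

```bash
python3 pl.py
```

```text
t 30.5 along 0.1242 lat 0.0022 z 0.1773 F along/lat/z -2.67 -0.22 -0.63 [-0.088  0.494  0.005]
```

Request:
servo_tool --motion "-0.05 0 0 0; -0.03 0 0 0; 0 0 0 0"

```text
clock: 30.8
eef_pos: [0.6212, 0.1602, 0.1773]
tool_rot: [0.369, -3.118, 0.0]
ft_force: [-4.1, -2.3, 1.0]
grip_width: 0.0475
grip_force: 30.0
```

Request:
servo_tool --motion "0.08 0 0.1 0; 0 0 0.1 0; 0 0 0.1 0; 0 0 0 0"

```text
clock: 31.2
eef_pos: [0.622, 0.1604, 0.1763]
tool_rot: [-0.369, 3.117, 0.0]
ft_force: [-4.6, -0.8, 6.4]
grip_width: 0.0478
grip_force: 30.0
```

```bash
python3 pl.py
```

```text
t 31.2 along 0.1255 lat 0.0022 z 0.1763 F along/lat/z -4.69 0.33 6.43 [-0.103  0.86  -0.007]
```

```bash
cat > prof.py <<'E'
from pl import *
for c in('scene','top'):
    im,d=cam(c);Q=pts(c,d);q=Q.reshape(-1,3);g=im.reshape(-1,3);l=(q[:,:2]-h0)@n;a=(q[:,:2]-h0)@u
    print(c,'plate',plate(Q,im))
    for z0 in np.arange(.045,.225,.015):
        m=(a>.09)&(a<.15)&(abs(l-.002)<.056)&(q[:,2]>z0)&(q[:,2]<z0+.015)&(g.min(1)>70)
        if .1<z0<.17: m&=(abs(l)>.028)
        if m.sum()>3: print(z0.round(3),m.sum(),np.percentile(a[m],[3,20,50,80,97]).round(4),np.percentile(l[m],[2,98]).round(4))
    m=(a>.1)&(a<.15)&(abs(l-.002)<.02)&(q[:,2]>.18)&(q[:,2]<.23);print('ztop',np.percentile(q[m][:,2],[50,90,97,100]).round(4))
E
python3 prof.py
```

```text
t 31.2 along 0.1255 lat 0.0022 z 0.1763 F along/lat/z -4.69 0.33 6.43 [-0.103  0.86  -0.007]
scene plate (np.int64(30), np.float64(0.1403), array([0.641, 0.143, 0.139]))
0.045 14 [0.1299 0.1332 0.1345 0.1351 0.1359] [-0.0495  0.0031]
0.06 39 [0.1265 0.1333 0.1349 0.1358 0.1378] [-0.0513  0.0075]
0.075 37 [0.1243 0.1329 0.1343 0.1358 0.1372] [-0.0511  0.0056]
0.09 31 [0.1284 0.1332 0.135  0.1369 0.1377] [-0.0517  0.006 ]
0.105 25 [0.1241 0.1282 0.1344 0.1356 0.1364] [-0.0513  0.0517]
0.12 37 [0.1187 0.1233 0.1345 0.1357 0.1374] [-0.0515  0.0528]
0.135 38 [0.12   0.1286 0.133  0.1355 0.1366] [-0.0509  0.0508]
0.18 43 [0.1184 0.1337 0.136  0.1374 0.1382] [-0.0356  0.0338]
0.195 62 [0.1193 0.1294 0.1337 0.1368 0.1385] [-0.0335  0.027 ]
0.21 7 [0.129  0.1294 0.1331 0.1356 0.1377] [-0.0218  0.037 ]
ztop [0.2018 0.2088 0.2103 0.2142]
top plate (np.int64(0), np.float64(nan), array([nan, nan, nan]))
0.045 7 [0.1204 0.1211 0.1236 0.1265 0.1294] [-0.0516 -0.042 ]
0.06 67 [0.1146 0.1162 0.1192 0.1221 0.124 ] [-0.0484  0.0046]
0.075 9 [0.1145 0.1188 0.1243 0.1245 0.1261] [-0.0507 -0.0244]
0.09 10 [0.1169 0.1194 0.1235 0.1245 0.1247] [-0.052  -0.0272]
0.105 7 [0.115  0.1167 0.1198 0.1236 0.1246] [-0.0522 -0.0313]
0.12 6 [0.1154 0.1169 0.12   0.1203 0.1227] [-0.0425  0.0519]
  return _methods._mean(a, axis=axis, dtype=dtype,
  ret = ret.dtype.type(ret / rcount)
pl.py:7: RuntimeWarning: Mean of empty slice.
  return m.sum(),np.median(a[m]).round(4),q[m].mean(0).round(3)
  ret = um.true_divide(
Traceback (most recent call last):
  File "prof.py", line 9, in <module>
    m=(a>.1)&(a<.15)&(abs(l-.002)<.02)&(q[:,2]>.18)&(q[:,2]<.23);print('ztop',np.percentile(q[m][:,2],[50,90,97,100]).round(4))
                                                                              ~~~~~~~~~~~~~^^^^^^^^^^^^^^^^^^^^^^^^^^
IndexError: index -1 is out of bounds for axis 0 with size 0
```

Request:
servo_tool --motion "0 0 -0.15 0; 0.05 0 -0.05 0; 0 0 0 0"

```text
clock: 31.6
eef_pos: [0.6213, 0.1602, 0.1764]
tool_rot: [-0.369, 3.118, 0.0]
ft_force: [1.0, -0.2, -0.7]
grip_width: 0.0481
grip_force: 30.0
```

Request:
servo_tool --motion "0 0 0 0; 0 0 0 0; 0 0 0 0; 0 0 0 0" --jaw 0.75

```text
clock: 32.0
eef_pos: [0.6207, 0.1601, 0.1765]
tool_rot: [-0.369, 3.12, -0.0]
ft_force: [-0.3, -0.2, -1.2]
grip_width: 0.0705
grip_force: 0.0
```

Request:
servo_tool --motion "0 0 -1 0; 0 0 -3 0; 0 0 -4 0; 0 0 -2 0; 0 0 0 0"

```text
clock: 32.5
eef_pos: [0.6227, 0.1603, 0.2819]
tool_rot: [-0.369, 3.111, -0.001]
ft_force: [0.2, 0.2, 1.1]
grip_width: 0.0707
grip_force: 0.0
```

```bash
python3 prof.py 2>/dev/null
```

```text
t 32.5 along 0.1262 lat 0.0019 z 0.2819 F along/lat/z 0.2 0.13 1.08 [0.01  0.048 0.037]
scene plate (np.int64(33), np.float64(0.1405), array([0.641, 0.144, 0.138]))
0.045 12 [0.1266 0.133  0.1346 0.1351 0.1356] [-0.0503 -0.002 ]
0.06 38 [0.1258 0.1338 0.1355 0.1365 0.1381] [-0.0518  0.007 ]
0.075 47 [0.1244 0.1333 0.135  0.1359 0.1372] [-0.0508  0.0093]
0.09 23 [0.1277 0.1317 0.1348 0.1364 0.1375] [-0.0514  0.0055]
0.105 27 [0.1256 0.1312 0.1339 0.136  0.1374] [-0.0514  0.0501]
0.12 38 [0.1195 0.1242 0.1344 0.1359 0.137 ] [-0.0508  0.0532]
0.135 31 [0.1247 0.129  0.132  0.135  0.1366] [-0.0527  0.0517]
0.18 36 [0.1298 0.1337 0.1353 0.1361 0.1374] [-0.0233  0.0248]
0.195 60 [0.1256 0.1284 0.1329 0.1354 0.1379] [-0.0227  0.0245]
ztop [0.1993 0.2067 0.2085 0.2088]
top plate (np.int64(0), np.float64(nan), array([nan, nan, nan]))
0.045 8 [0.1199 0.1204 0.1226 0.1261 0.1312] [-0.0522 -0.0424]
0.06 98 [0.1147 0.1163 0.1197 0.1231 0.1256] [-0.0506  0.0388]
0.075 28 [0.115  0.1241 0.1246 0.125  0.1288] [-0.0524  0.0346]
0.09 26 [0.118  0.1244 0.1247 0.1251 0.1302] [-0.0522  0.0276]
0.105 16 [0.1151 0.1194 0.1242 0.1268 0.1311] [-0.0524  0.0113]
0.12 19 [0.1156 0.1194 0.1243 0.129  0.1311] [-0.0521 -0.0324]
0.135 37 [0.1238 0.1256 0.1294 0.1318 0.1342] [-0.0515 -0.0288]
0.18 16 [0.1239 0.124  0.1243 0.1245 0.1246] [-0.0226  0.0118]
0.195 18 [0.1241 0.1244 0.1259 0.1287 0.1305] [-0.0055  0.0075]
ztop [0.1999 0.2058 0.2071 0.2076]
```

The medium tray hangs vertical, with its front face 5 mm in front of the large's and the plate unmoved. Now the small tray.

```bash
python3 -c "
from h import *
go(.504,-.2875,.265,83.5)
q=np.load('top.npz');Q=pts('scene',np.load('scene.npz')['d']).reshape(-1,3)
m=(abs(Q[:,0]-.508)<.02)&(abs(Q[:,1]+.288)<.022)&(Q[:,2]>.108)&(Q[:,2]<.142);print(m.sum(),np.median(Q[m],0))"
```

```text
t 32.6 pos [0.6206 0.1601 0.2764] cur 103.5 turn 20.0 shift cm [  6.51 -45.79   1.13] F [ 0.25  1.16 -0.77] gw 0.0703 tilt 0.01
92 [ 0.50869542 -0.288132    0.12570963]
```

Request:
servo_tool --motion "0 0 0 5; 0 0 0 5; 0 0 0 5; 0 0 0 5; 0.6 -4 0 0; 0.6 -4.2 0 0; 0.6 -4.2 0 0; 0.6 -4.2 0 0"

```text
clock: 33.4
eef_pos: [0.5763, -0.0032, 0.2738]
tool_rot: [-0.177, -3.133, -0.001]
ft_force: [1.4, 0.0, 0.5]
grip_width: 0.0706
grip_force: 0.0
```

Request:
servo_tool --motion "0.6 -4.2 0 0; 0.6 -4.2 0 0; 0.6 -4.2 0 0; 0.6 -4.2 0 0; 0.6 -4 0 0; 0.5 -3 0 0; 0 0 0 0; 0 0 0 0"

```text
clock: 34.2
eef_pos: [0.5155, -0.2343, 0.2744]
tool_rot: [-0.18, -3.134, -0.004]
ft_force: [0.1, 0.2, 0.1]
grip_width: 0.0704
grip_force: 0.0
```

```bash
python3 -c "
from h import *
go(.5045,-.2878,.107,83.5)"
```

```text
t 34.2 pos [ 0.5155 -0.2343  0.2744] cur 83.43 turn -0.07 shift cm [ 0.44 -5.47 16.73] F [0.1  0.23 0.1 ] gw 0.0704 tilt 0.2
```

Request:
servo_tool --motion "0.1 -2 0 0; 0.2 -2 0 0; 0.14 -1.47 1 0; 0 0 4 0; 0 0 4 0; 0 0 4 0; 0 0 2.5 0; 0 0 1.2 0"

```text
clock: 35.0
eef_pos: [0.504, -0.2858, 0.1051]
tool_rot: [-0.176, -3.131, -0.007]
ft_force: [-0.1, -0.2, 1.0]
grip_width: 0.0704
grip_force: 0.0
```

Request:
servo_tool --motion "0 0 0 0; 0 0 0 0"

```text
clock: 35.2
eef_pos: [0.5065, -0.2886, 0.1104]
tool_rot: [0.177, 3.135, -0.001]
ft_force: [-0.0, 0.9, -0.6]
grip_width: 0.0707
grip_force: 0.0
```

```bash
python3 -c "
from h import *
go(.5045,-.2878,.107,83.5)"
```

```text
t 35.2 pos [ 0.5065 -0.2886  0.1104] cur 83.54 turn 0.04 shift cm [0.21 0.06 0.34] F [-0.03  0.87 -0.63] gw 0.0707 tilt 0.09
```

Request:
servo_tool --motion "0.1 0 0.1 0; 0.08 0.05 0.1 0; 0 0 0 0; 0 0 0 0"

```text
clock: 35.6
eef_pos: [0.5042, -0.2879, 0.108]
tool_rot: [0.178, 3.136, -0.001]
ft_force: [-0.0, 0.3, 0.5]
grip_width: 0.0703
grip_force: 0.0
```

Request:
servo_tool --motion "0 0 0 0; 0 0 0 0; 0 0 0 0; 0 0 0 0; 0 0 0 0; 0 0 0 0" --jaw 0

```text
clock: 36.2
eef_pos: [0.504, -0.2878, 0.1074]
tool_rot: [-0.178, -3.136, 0.0]
ft_force: [0.4, -0.1, 0.0]
grip_width: 0.0474
grip_force: 30.0
```

Request:
servo_tool --motion "0 0 -0.5 0; 0 0 -1 0; 0 0 -2 0; 0 0 -3 0; 0 0 -4 0; 0 0 -4 0; 0 0 -3 0; 0 0 0 0"

```text
clock: 37.0
eef_pos: [0.506, -0.2895, 0.2892]
tool_rot: [0.177, 3.128, -0.011]
ft_force: [0.5, -0.6, -0.6]
grip_width: 0.0476
grip_force: 30.0
```

```bash
python3 - <<'E'
from pl import *
t=h0+(-.045)*u+.002*n; go(t[0],t[1],.278,103.5)
im,d=cam('scene');q=pts('scene',d).reshape(-1,3);p=s['eef_pos']
for z0 in(-.12,-.1,-.08,-.06,-.02,0):
    m=(abs(q[:,0]-p[0])<.03)&(abs(q[:,1]-p[1])<.05)&(q[:,2]>p[2]+z0)&(q[:,2]<p[2]+z0+.02); print(z0,m.sum(),(np.median(q[m],0)-p).round(4))
E
```

```text
t 37.0 along -0.0923 lat -0.4082 z 0.2892 F along/lat/z 0.4 -0.67 -0.57 [ 0.026  0.002 -0.045]
t 37.0 pos [ 0.506  -0.2895  0.2892] cur 83.51 turn -19.99 shift cm [-4.73 41.03  0.78] F [ 0.55 -0.56 -0.57] gw 0.0476 tilt 0.64
-0.12 0 [nan nan nan]
-0.1 81 [ 0.0056  0.0008 -0.0885]
-0.08 89 [ 0.0051  0.0029 -0.0687]
-0.06 88 [ 0.005  -0.0009 -0.0492]
-0.02 49 [ 0.0051  0.0014 -0.0072]
0 99 [0.0055 0.0021 0.0119]
  return _methods._mean(a, axis=axis, dtype=dtype,
  ret = um.true_divide(
```

Request:
servo_tool --motion "0 0 0 -5; 0 0 0 -5; 0 1 0 -5; -0.2 2.5 0 -5; -0.4 3.8 0 0; -0.5 4 0 0; -0.5 4 0 0; -0.5 4 0 0"

```text
clock: 37.85
eef_pos: [0.4818, -0.0929, 0.28]
tool_rot: [0.368, -3.117, -0.003]
ft_force: [0.4, -0.1, 0.0]
grip_width: 0.0476
grip_force: 30.0
```

Request:
servo_tool --motion "-0.5 4 0 0; -0.5 4 0 0; -0.5 4 0 0; -0.5 3.5 0 0; -0.5 2.5 0 0; -0.2 1.5 0 0; 0 0 0 0; 0 0 0 0"

```text
clock: 38.65
eef_pos: [0.4633, 0.101, 0.2809]
tool_rot: [0.37, -3.117, 0.0]
ft_force: [0.1, 0.3, -0.5]
grip_width: 0.0476
grip_force: 30.0
```

```bash
python3 - <<'E'
from pl import *
t=h0+(-.040)*u+.0021*n; go(t[0],t[1],.1868,103.5)
E
```

```text
t 38.65 along -0.0427 lat -0.0185 z 0.2809 F along/lat/z 0.19 0.25 -0.46 [0.054 0.01  0.043]
t 38.6 pos [0.4633 0.101  0.2809] cur 103.53 turn 0.03 shift cm [-0.29  2.06  9.41] F [ 0.13  0.29 -0.46] gw 0.0476 tilt 0.15
```

Request:
servo_tool --motion "0 1 0 0; -0.2 1 2 0; 0 0 3 0; 0 0 2.5 0; 0 0 1.5 0; 0 0 0.5 0; 0 0 0 0; 0 0 0 0"

```text
clock: 39.45
eef_pos: [0.462, 0.121, 0.1885]
tool_rot: [-0.368, 3.118, -0.0]
ft_force: [0.2, 0.0, -1.2]
grip_width: 0.0475
grip_force: 30.0
```

Request:
servo_tool --motion "-0.5 0 0 0; -0.8 0 0 0; -0.6 0 0 0; -0.4 0 0 0; -0.2 0 0 0; 0 0 0 0; 0 0 0 0"

```text
clock: 40.15
eef_pos: [0.4855, 0.127, 0.1873]
tool_rot: [0.369, -3.119, -0.0]
ft_force: [1.1, -0.2, -0.9]
grip_width: 0.0474
grip_force: 30.0
```

```bash
python3 - <<'E'
from pl import *
t=h0+(-.0146)*u+.0021*n; go(t[0],t[1],.1865,103.5)
for k in range(2):
    im,d=manip.read_camera('scene');q=pts('scene',d).reshape(-1,3);l=(q[:,:2]-h0)@n;a=(q[:,:2]-h0)@u
    m=(abs(a+.012)<.02)&(abs(l)<.06)&(q[:,2]>.09)&(q[:,2]<.14)
    e=np.percentile(l[m],[1.5,98.5]);print(e.round(4),e.mean().round(4),np.median(a[m]).round(4))
    m=(abs(a+.012)<.02)&(abs(l)<.02)&(q[:,2]>.18)&(q[:,2]<.24);print('ztop',np.percentile(q[m][:,2],[50,90,97]).round(4))
E
```

```text
t 40.15 along -0.0151 lat 0.0015 z 0.1873 F along/lat/z 1.05 -0.49 -0.93 [ 0.048  0.026 -0.036]
t 40.1 pos [0.4855 0.127  0.1873] cur 103.51 turn 0.01 shift cm [-0.05  0.06  0.08] F [ 1.13 -0.23 -0.93] gw 0.0474 tilt 0.02
[-0.0337  0.0318] -0.0009 -0.0104
ztop [0.2038 0.2207 0.2234]
[-0.0339  0.0318] -0.0011 -0.0106
ztop [0.2034 0.2201 0.2217]
```

Request:
servo_tool --motion "0 0.1 0.07 0; -0.3 0 0 0; -0.3 0 0 0; -0.3 0 0 0; -0.3 0 0 0; 0 0 0 0"

```text
clock: 40.85
eef_pos: [0.4974, 0.1308, 0.1868]
tool_rot: [-0.369, 3.12, -0.0]
ft_force: [0.1, -0.4, -1.3]
grip_width: 0.0476
grip_force: 30.0
```

Request:
servo_tool --motion "-0.3 0 0 0; -0.3 0 0 0; -0.3 0 0 0; -0.3 0 0 0; 0 0 0 0"

```text
clock: 41.35
eef_pos: [0.509, 0.1336, 0.1868]
tool_rot: [-0.369, 3.12, -0.0]
ft_force: [0.2, -0.3, -0.8]
grip_width: 0.0478
grip_force: 30.0
```

```bash
python3 pl.py
```

```text
t 41.35 along 0.0094 lat 0.0024 z 0.1868 F along/lat/z 0.15 -0.34 -0.78 [ 0.095 -0.033 -0.022]
```

Request:
servo_tool --motion "0 0 0.4 0; 0 0 0.4 0; -0.8 0 0 0; -1.2 0 0 0; -1.4 0 0 0; -1.4 0 0 0; -1.4 0 0 0; -1.2 0 0 0"

```text
clock: 42.15
eef_pos: [0.5823, 0.1511, 0.1788]
tool_rot: [-0.369, 3.119, -0.0]
ft_force: [-0.2, 0.1, -1.1]
grip_width: 0.0476
grip_force: 30.0
```

Request:
servo_tool --motion "-0.9 0 0 0; -0.7 0 0 0; -0.5 0 0 0; -0.3 0 0 0; -0.1 0 0 0; 0 0 0 0"

```text
clock: 42.75
eef_pos: [0.6049, 0.1566, 0.1787]
tool_rot: [0.369, -3.12, 0.0]
ft_force: [-0.2, 1.0, -0.4]
grip_width: 0.0473
grip_force: 30.0
```

```bash
python3 pl.py
```

```text
t 42.75 along 0.1079 lat 0.0025 z 0.1787 F along/lat/z 0.0 1.0 -0.38 [0.017 0.047 0.002]
```

Request:
servo_tool --motion "-0.2 0 0 0; -0.2 0 0 0; -0.15 0 0 0; -0.1 0 0 0; -0.05 0 0 0; 0 0 0 0"

```text
clock: 43.35
eef_pos: [0.6118, 0.1583, 0.1787]
tool_rot: [0.369, -3.12, -0.0]
ft_force: [0.3, 0.2, -0.6]
grip_width: 0.0477
grip_force: 30.0
```

Request:
servo_tool --motion "-0.05 0 0 0; -0.05 0 0 0; 0 0 0 0"

```text
clock: 43.65
eef_pos: [0.6128, 0.1585, 0.1788]
tool_rot: [-0.369, 3.12, -0.0]
ft_force: [0.5, -0.0, -0.8]
grip_width: 0.0478
grip_force: 30.0
```

Request:
servo_tool --motion "-0.05 0 0 0; -0.05 0 0 0; 0 0 0 0"

```text
clock: 43.95
eef_pos: [0.6138, 0.1588, 0.1788]
tool_rot: [-0.369, 3.12, -0.0]
ft_force: [-0.4, 0.7, -0.6]
grip_width: 0.0478
grip_force: 30.0
```

```bash
python3 pl.py
```

```text
t 43.95 along 0.1171 lat 0.0025 z 0.1788 F along/lat/z -0.2 0.78 -0.64 [-0.006  0.059 -0.02 ]
```

Request:
servo_tool --motion "-0.05 0 0 0; -0.05 0 0 0; 0 0 0 0"

```text
clock: 44.25
eef_pos: [0.6146, 0.159, 0.1787]
tool_rot: [0.369, -3.12, 0.0]
ft_force: [0.5, 0.4, -1.4]
grip_width: 0.0477
grip_force: 30.1
```

Request:
servo_tool --motion "-0.05 0 0 0; -0.05 0 0 0; 0 0 0 0"

```text
clock: 44.55
eef_pos: [0.6155, 0.1591, 0.1787]
tool_rot: [0.369, -3.119, 0.0]
ft_force: [-2.0, -0.7, 0.9]
grip_width: 0.0474
grip_force: 30.0
```

Request:
servo_tool --motion "-0.05 0 0 0; -0.05 0 0 0; 0 0 0 0"

```text
clock: 44.85
eef_pos: [0.6161, 0.1593, 0.1787]
tool_rot: [0.369, -3.118, 0.0]
ft_force: [-4.7, -1.7, 0.7]
grip_width: 0.0478
grip_force: 30.0
```

```bash
python3 pl.py
```

```text
t 44.85 along 0.1195 lat 0.0025 z 0.1787 F along/lat/z -4.99 -0.57 0.7 [-0.212  0.893  0.008]
```

Contact at 5 N, at the predicted 0.119. I'll ease off and lower onto the bar.

Request:
servo_tool --motion "0.1 0 0.1 0; 0 0 0.1 0; 0 0 0.1 0; 0 0 0 0"

```text
clock: 45.25
eef_pos: [0.6167, 0.1595, 0.1778]
tool_rot: [-0.369, 3.117, 0.0]
ft_force: [-3.9, -0.2, 7.5]
grip_width: 0.0479
grip_force: 30.0
```

Request:
servo_tool --motion "0 0 0.1 0; 0 0 0.05 0; 0 0 0 0"

```text
clock: 45.55
eef_pos: [0.6171, 0.1596, 0.1774]
tool_rot: [-0.369, 3.116, 0.0]
ft_force: [-6.0, 0.1, 11.0]
grip_width: 0.0478
grip_force: 30.0
```

```bash
python3 pl.py
```

```text
t 45.55 along 0.1205 lat 0.0025 z 0.1774 F along/lat/z -5.84 1.53 10.98 [-0.054  1.027  0.015]
```

Request:
servo_tool --motion "0.02 0 -0.15 0; 0.05 0 -0.1 0; 0 0 0 0"

```text
clock: 45.85
eef_pos: [0.6161, 0.1593, 0.1775]
tool_rot: [-0.369, 3.116, 0.0]
ft_force: [0.8, 0.8, 2.5]
grip_width: 0.0475
grip_force: 30.0
```

Request:
servo_tool --motion "0 0 0 0; 0 0 0 0; 0 0 0 0; 0 0 0 0" --jaw 0.75

```text
clock: 46.25
eef_pos: [0.6147, 0.159, 0.1763]
tool_rot: [0.369, -3.119, -0.0]
ft_force: [-0.3, 1.0, -0.0]
grip_width: 0.0709
grip_force: 0.0
```

Request:
servo_tool --motion "0 0 -1 0; 0 0 -3 0; 0 0 -4 0; 0 0 -2 0; 0 0 0 0; 0 0 0 0"

```text
clock: 46.85
eef_pos: [0.6149, 0.159, 0.2766]
tool_rot: [-0.369, 3.12, -0.0]
ft_force: [0.1, 0.7, -0.4]
grip_width: 0.0703
grip_force: 0.0
```

```bash
python3 prof.py 2>/dev/null; python3 - <<'E'
from pl import *
z=np.load('top.npz');q=pts('top',z['d']).reshape(-1,3);g=z['im'].reshape(-1,3).min(1);l=(q[:,:2]-h0)@n;a=(q[:,:2]-h0)@u
for z0 in np.arange(.05,.21,.015):
    m=(a>.09)&(a<.15)&(abs(l-.002)<.031)&(q[:,2]>z0)&(q[:,2]<z0+.015)&(g>70)
    if m.sum()>3:print('mid',z0.round(3),m.sum(),np.percentile(a[m],[3,20,50,80,97]).round(4))
E
```

```text
t 46.85 along 0.1182 lat 0.0025 z 0.2766 F along/lat/z 0.23 0.68 -0.43 [ 0.043  0.051 -0.028]
scene plate (np.int64(31), np.float64(0.141), array([0.642, 0.143, 0.138]))
0.045 13 [0.1291 0.1348 0.1352 0.1363 0.1375] [-0.05    0.0077]
0.06 40 [0.1253 0.1346 0.1351 0.1363 0.137 ] [-0.0503  0.0064]
0.075 37 [0.1283 0.1344 0.1353 0.1367 0.1379] [-0.0497  0.0086]
0.09 30 [0.125  0.1332 0.1353 0.1369 0.139 ] [-0.0508 -0.0023]
0.105 22 [0.1233 0.1305 0.135  0.1373 0.1383] [-0.0512  0.0477]
0.12 44 [0.1123 0.1206 0.1351 0.1362 0.1374] [-0.0512  0.0524]
0.135 40 [0.1233 0.1261 0.1319 0.136  0.1372] [-0.0502  0.0509]
0.18 44 [0.1234 0.1329 0.1351 0.1361 0.1366] [-0.023   0.0247]
0.195 77 [0.1204 0.124  0.1296 0.1356 0.1374] [-0.022   0.0239]
ztop [0.2026 0.2075 0.2089 0.2107]
top plate (np.int64(0), np.float64(nan), array([nan, nan, nan]))
0.045 7 [0.1208 0.1215 0.1229 0.1264 0.1284] [-0.0513 -0.0421]
0.06 21 [0.1093 0.1136 0.1183 0.1218 0.1311] [-0.0524  0.03  ]
0.075 79 [0.1088 0.111  0.1149 0.1187 0.1275] [-0.052  0.032]
0.09 26 [0.11   0.1157 0.1187 0.1208 0.1279] [-0.0524  0.032 ]
0.105 1
[... 230 characters left out ...]
0.0025  0.0115]
0.195 10 [0.1186 0.1188 0.1192 0.1198 0.1283] [-0.004   0.0082]
ztop [0.1958 0.2075 0.2078 0.208 ]
t 46.95 along 0.1174 lat 0.0026 z 0.2746 F along/lat/z 0.12 -0.66 -0.45 [ 0.088 -0.071 -0.044]
mid 0.065 55 [0.1089 0.1106 0.1136 0.1174 0.1186]
mid 0.08 23 [0.1087 0.1141 0.1186 0.1191 0.1195]
mid 0.095 14 [0.1114 0.1184 0.1187 0.1189 0.1189]
mid 0.11 14 [0.1184 0.1186 0.1189 0.1191 0.1193]
mid 0.125 16 [0.1182 0.1186 0.1188 0.119  0.1236]
mid 0.14 16 [0.1181 0.1184 0.1192 0.1211 0.1281]
mid 0.155 90 [0.0909 0.0969 0.1069 0.1164 0.119 ]
mid 0.17 7 [0.1184 0.1184 0.1185 0.1188 0.119 ]
mid 0.185 6 [0.1183 0.1186 0.1188 0.1189 0.1189]
mid 0.2 8 [0.1186 0.1188 0.1195 0.12   0.129 ]
```

Small hangs vertical and the plate is unmoved, though about 1 mm of slack may remain in the stack. To close it I'll press gently with the fingers straddling the bar, inside the small tray's rim.

Request:
servo_tool --motion "0.8 0 0 0; 1 0 0 0; 0.8 0 0 0; 0 0 0 0; 0 0 0 0; 0 0 0 0" --jaw 0.32

```text
clock: 47.55
eef_pos: [0.5898, 0.153, 0.2769]
tool_rot: [-0.369, 3.119, -0.0]
ft_force: [-0.2, 0.4, 0.2]
grip_width: 0.0306
grip_force: 0.0
```

Request:
servo_tool --motion "0 0 2 0; 0 0 3 0; 0 0 3.5 0; 0 0 2.5 0; 0 0 1.5 0; 0 0 0.8 0; 0 0 0 0; 0 0 0 0"

```text
clock: 48.35
eef_pos: [0.5907, 0.153, 0.1452]
tool_rot: [-0.369, 3.117, -0.0]
ft_force: [-0.7, 0.1, 0.3]
grip_width: 0.0299
grip_force: 0.0
```

```bash
python3 pl.py; python3 -c "
from h import *
go(.5,0,.14,103.5)"
```

```text
t 48.35 along 0.0933 lat 0.0023 z 0.1452 F along/lat/z -0.69 0.28 0.32 [ 0.061  0.065 -0.002]
t 48.4 pos [0.5907 0.153  0.1452] cur 103.5 turn 0.0 shift cm [ 12.39 -12.76   0.5 ] F [-0.73  0.11  0.32] gw 0.0299 tilt 0.13
```

Request:
servo_tool --motion "-0.4 0 0.2 0; -0.4 0 0.1 0; -0.3 0 0 0; -0.1 0 0 0; 0 0 0 0"

```text
clock: 48.85
eef_pos: [0.6016, 0.1558, 0.1409]
tool_rot: [-0.369, 3.12, -0.0]
ft_force: [-0.5, -0.4, 0.0]
grip_width: 0.0302
grip_force: 0.0
```

Request:
servo_tool --motion "-0.1 0 0 0; -0.1 0 0 0; 0 0 0 0"

```text
clock: 49.15
eef_pos: [0.6034, 0.1562, 0.1408]
tool_rot: [-0.369, 3.12, -0.0]
ft_force: [-0.1, -0.6, -0.3]
grip_width: 0.03
grip_force: 0.0
```

Request:
servo_tool --motion "-0.1 0 0 0; -0.1 0 0 0; 0 0 0 0"

```text
clock: 49.45
eef_pos: [0.6054, 0.1567, 0.1408]
tool_rot: [-0.369, 3.12, -0.0]
ft_force: [-0.1, 0.4, 0.4]
grip_width: 0.0304
grip_force: 0.0
```

```bash
python3 pl.py
```

```text
t 49.45 along 0.1084 lat 0.0025 z 0.1408 F along/lat/z -0.01 0.37 0.37 [ 0.117 -0.024 -0.048]
```

Request:
servo_tool --motion "-0.1 0 0 0; -0.1 0 0 0; 0 0 0 0"

```text
clock: 49.75
eef_pos: [0.6073, 0.1572, 0.1408]
tool_rot: [-0.369, 3.12, -0.0]
ft_force: [-0.2, -0.3, -0.1]
grip_width: 0.0302
grip_force: 0.0
```

Request:
servo_tool --motion "-0.05 0 0 0; -0.05 0 0 0; 0 0 0 0"

```text
clock: 50.05
eef_pos: [0.6079, 0.1574, 0.1407]
tool_rot: [0.369, -3.119, 0.0]
ft_force: [-2.0, -0.9, 0.3]
grip_width: 0.0301
grip_force: 1.0
```

Request:
servo_tool --motion "-0.05 0 0 0; -0.05 0 0 0; 0 0 0 0"

```text
clock: 50.35
eef_pos: [0.6087, 0.1576, 0.1408]
tool_rot: [0.369, -3.118, 0.0]
ft_force: [-5.9, -0.7, 3.1]
grip_width: 0.0297
grip_force: 2.5
```

```bash
python3 pl.py
```

```text
t 50.35 along 0.1118 lat 0.0025 z 0.1408 F along/lat/z -5.93 0.68 3.12 [-0.178  0.781 -0.062]
```

The stack is firm at 6 N, below the slip limit. I'll retract and check.

Request:
servo_tool --motion "0 0 0 0; 0.1 0 0 0; 0.3 0 0 0; 0.6 0 0 0; 0.8 0 0 0; 0 0 -1 0; 0 0 -3 0; 0 0 -4 0"

```text
clock: 51.15
eef_pos: [0.5903, 0.1533, 0.2203]
tool_rot: [0.369, -3.116, -0.0]
ft_force: [0.5, 0.2, 1.0]
grip_width: 0.0301
grip_force: 0.0
```

Request:
servo_tool --motion "0 0 -4 0; 2 0 -3 0; 4 0 0 0; 4 0 0 0; 4 0 0 0; 2 0 0 0; 0 0 0 0; 0 0 0 0"

```text
clock: 51.95
eef_pos: [0.4366, 0.1161, 0.2917]
tool_rot: [-0.369, 3.117, -0.0]
ft_force: [0.7, 1.2, 0.4]
grip_width: 0.0303
grip_force: 0.0
```

```bash
python3 - <<'E'
from pl import *
print(manip.read_state()['eef_pos'])
for c in('top','scene'):
    im,d=cam(c);Q=pts(c,d);q=Q.reshape(-1,3);g=im.reshape(-1,3).min(1);l=(q[:,:2]-h0)@n;a=(q[:,:2]-h0)@u
    if c=='scene':print('plate',plate(Q,im))
    for z0 in np.arange(.05,.21,.015):
        m=(a>.09)&(a<.15)&(abs(l-.002)<.028)&(q[:,2]>z0)&(q[:,2]<z0+.015)&(g>60)
        if m.sum()>3:print(c,z0.round(3),m.sum(),np.percentile(a[m],[3,20,50,80,97]).round(4))
# bystanders: depth change vs start in top view, away from arm
z0=np.load('Pt.npy')
dz=np.abs(Q[...,2]-np.load('Ps.npy')[...,2])>.02
n_,lab,st,ce=cv2.connectedComponentsWithStats(dz.astype(np.uint8))
for i in range(1,n_):
    if st[i,4]>25: print('changed px',ce[i].round(),st[i,4])
E
```

```text
t 51.95 along -0.0651 lat 0.0024 z 0.2917 F along/lat/z 0.99 1.04 0.42 [ 0.064  0.034 -0.019]
[0.43661226 0.11610378 0.29171607]
top 0.065 53 [0.1106 0.1124 0.1153 0.1188 0.1205]
top 0.08 12 [0.1118 0.1198 0.1201 0.1203 0.1205]
top 0.095 13 [0.1199 0.1201 0.1203 0.1205 0.1207]
top 0.11 18 [0.1195 0.1201 0.1202 0.1204 0.1209]
top 0.125 12 [0.12   0.1202 0.1203 0.1206 0.1241]
top 0.14 25 [0.1197 0.1201 0.1205 0.1252 0.1351]
top 0.155 120 [0.0914 0.0989 0.1122 0.1212 0.148 ]
top 0.17 29 [0.0986 0.12   0.1202 0.1214 0.1343]
top 0.185 29 [0.1197 0.12   0.1204 0.1222 0.1312]
top 0.2 135 [0.1203 0.1225 0.1272 0.132  0.1347]
plate (np.int64(30), np.float64(0.1408), array([0.642, 0.143, 0.137]))
scene 0.05 15 [0.1326 0.1333 0.1351 0.1365 0.1376]
scene 0.065 18 [0.133  0.1344 0.1361 0.1371 0.1387]
scene 0.08 20 [0.1339 0.1346 0.1353 0.1366 0.1378]
scene 0.095 4 [0.1344 0.1354 0.1367 0.1376 0.1381]
scene 0.125 5 [0.1249 0.126  0.1294 0.1321 0.1323]
scene 0.14 10 [0.1233 0.1242 0.1296 0.1351 0.1426]
scene 0.155 28 [0.0908 0.0951 0.129  0.1453 0.1494]
scene 0.17 44 [0.1223 0.132  0.1355 0.1365 0.1376]
scene 0.185 42 [0.1236 0.1333 0.1352 0.1363 0.1372]
scene 0.2 60 [0.12   0.1242 0.1302 0.1351 0.1366]
changed px [270.  56.] 7218
changed px [377.  35.] 4119
changed px [197.  65.] 139
changed px [216.  83.] 260
changed px [172. 210.] 1059
changed px [304. 203.] 370
changed px [320. 197.] 30
```

The stack is 15 mm thick from the plate to the small tray's front face, so all three are flush and vertical. The plate is unmoved, and the only large changes in the scene are at the arm, the rack and the hook.

```bash
python3 -c "
from bench import manip
print(manip.job_done())"
```

```text
the job is handed in; nothing more can be done
None
```

The large, medium and small trays hang nested flush against the unmoved stop plate, rims outward, and the job was handed in at about 52 s; I viewed 12 pictures, two over the limit of 10.

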